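Lay the oval board for one cup of tea

ROBOT

A 6-joint arm with a two-finger parallel gripper is mounted at the origin on a cart in front of the work surface, level with it; the furniture and walls round the work are solid. World frame = base frame: x ahead of the robot, y to its left, z up, the work surface at z = 0. Lengths are in mm, angles in rad, forces in N, time in s.
With the tool pointing down it reaches from about 300 to 850 mm from the base axis. Payload 5.4 kg.
Tool frame: the origin (TCP) lies on the centre line of the jaws, within the pads' length; the fingertips stand 25 mm ahead of it and the grasp point (between the pads) lies 6 mm ahead of it (robot.nose_length is the distance from the TCP to the fingertips, in mm); y points along the fingers, z is the direction in which the jaws open and shut, and the axes are right-handed (so a half turn about y gives the same grasp; the last joint's range is limited). The gripper opens to 85 mm and grips with 20 to 120 N. Pads are 22 mm wide; open, the fingers measure 114 mm over their backs; the gripper's body (76 mm by 85 mm) begins 54 mm behind the grasp point. The pads swing forward as they close: fully open they stand 13 mm farther back than shut.
Start: joints at [-1.547, 0.158, 1.597, -0, 1.386, -0.21], TCP at [133.191, -559.345, 217.899] pointing down, gripper open.
Joint ranges: [-2.91, 2.91], [-0.94, 2.29], [0.18, 2.7], [-1.29, 4.43], [0.17, 2.64], [-3, 3]. Speed limits (rad/s): [2.57, 2.57, 3.14, 3.14, 3.14, 3.14].

INTERFACE

Orientations are given as a unit quaternion [w, x, y, z].
In Python, from rig import robot gives the robot as it stands.
- The arm moves only by the tool jog_arm, never from a script. Its argument "steps" is text: rows parted by semicolons, each of 4 numbers parted by spaces: the shift along the tool's x, y, z in cm, then the turn about the tool's y in rad. In form: x y z twist; .... A call has 1 to 8 rows; each row shifts and turns the pose as measured when the row begins, along the tool's axes as they then stand; what a row does not reach is not made up. A row lasts 1/8 s, in which the tool goes at most 62.5 mm and 10.7 degrees, less where a joint would pass 70% of its speed; a pose out of reach is approached as far as the arm can. A call with a gripper value outside its range is refused whole. "gripper" is the opening, from 0 (shut) to 1 (fully open), set as the call begins (left out, the last holds). The fingers move at their own pace and stop on an object; the grip force is fixed at half the most. Time passes only in rows, so rows that do not move let the fingers close. It gives the time, the measured TCP pose, the force and the opening at its end, in the units of the state.
- robot.read_state(): the state, without advancing time (a new reading comes with each control period).
- robot.snapshot(name): name is "side" or "top" or "wrist"; returns the picture (420x560x3 uint8, red, green, blue); there is no depth.
- robot.camera_info(name): a dict with "mtx" (3x3 intrinsics, pixels), "cam_to_world" (4x4, takes a point from camera to world coordinates); the wrist camera has in their place "tool_from_camera" (4x4, takes a point from camera to tool coordinates, whose origin is the TCP and whose axes are the tool frame's). Camera axes: x right, y up, looking along -z (the intrinsics and any distortion apply to the point x, -y, -z); pixel columns grow to the right and rows downward; lengths in mm; the calibration is good to about 2 mm. A picture is of the moment at which its call begins: read the wrist's pose just before it. camera_info takes no time and is no camera call.
- robot.close_job(): hands the job in, once; it reports no verdict.
The state is a dict: "clock": time; "qpos": joint angles; "qvel": joint speeds; "tau": joint torques, N m; "tool_pos": TCP position; "orientation": TCP orientation; "wrist_force": force on the tool from outside, world axes, zero at the start; "wrist_torque": the same for the moment, N m; "opening": opening from 0.0 (shut) to 1.0 (fully open).
Only numpy, scipy, OpenCV 4.12 (cv2) and the standard library are available. Lean on these libraries where they do the work, as an engineer would, in place of code of your own. Each camera call takes 0.05 s, during which the arm holds its last target. There are 200 camera calls.

TASK

Lay the oval wooden serving board for one cup of tea, seen from where you stand: set the cup into the well of the saucer with its handle pointing right along the board, stand the open canister on the board close beside the saucer on its left and put the loose lid squarely on it, and lay the teaspoon on the board close beside the saucer on its right, across the board with its bowl end away from you. Canister and spoon belong on the board's long middle line. Leave the saucer where it stands, knock nothing over and do not disturb the timer, the candle or the little bowl.

Things in the scene. Friction and masses are not known exactly. Their poses are not given: they have to be found in the camera images.
- serving_board: footed oval board of dark brown wood, 150 x 290 mm, flat top 46 mm above the worktop, stands firm. Origin: centre of its underside on the worktop. y: along its long side, to the left as the robot sees it; x: across it, away from the robot; z up. Turned by at most 0.25 rad. Wall cabinets hang behind it (world x above 0.59, z above 0.46); a tall oven stands at the left (y above 0.54).
- saucer: round white saucer, 100 mm across, 12.5 mm high, standing loose near the middle of the board. Origin: centre of its underside (on the board's top). Its round well, for the foot of the cup, has a flat floor 5 mm above the origin, is 46 mm wide and is bounded by a 3 mm thick ring standing 2.5 mm above that floor.
- canister: open brass-yellow canister, round, 69 mm across, 96 mm high, 3 to 7 mm walls, 0.24 kg; the only canister without a lid, and the only one in front. Origin: centre of its underside, z up. Grasp the body.
- lid: loose brass-yellow lid, round, 70 mm across: a disc with flat underside whose edge is 6 mm thick, on which it rests on the canister's rim; in the middle a round knob 20 mm wide from 6 to 24 mm height. Origin: centre of its underside, z up. Grasp the knob.
- cup: small tea cup, green above, white below, 48 mm high, rim 63 mm across, one handle. Foot 36 mm across, widening to 41 mm at 2.5 mm and 46 mm at 7.5 mm height. Origin: at the underside's height, but 12 mm off the axis of the round body, which stands at x = 0, y = +12 mm; the handle points along -y. Grasp the round body across x, clear of the handle, at 22 to 48 mm height.
- teaspoon: steel teaspoon lying flat, 130 x 26 x 11 mm. Origin: middle of its length, on the underside; x runs along it towards the bowl end. Its handle is arched: 10 mm high at the middle, where the fingers close to about 18 mm. Grasp it across, near the middle.
- spoon_bowl (a point): middle of the teaspoon's bowl, 50 mm from the spoon's origin along its x
- timer: round white and grey wind-up kitchen timer, 64 mm across, 49 mm high; not to be moved. Origin: centre of its underside.
- pinch_bowl: small stone-grey bowl, 62 mm across, 31 mm high; not to be moved. Origin: centre of its underside.
- candle: thick round cream candle, 60 mm across, 52 mm high with its wick; not to be moved. Origin: centre of its underside.
Not all that is in view belongs to the job. What is shaped like the cup but purple is not meant.

How it is judged:
By the outcome, as a careful person would: the job done as asked, in the order asked, and still so for the second after the job is handed in, with the robot touching nothing.
It also fails if it takes over 128 s, if anything falls off the work surface, if the arm or the gripper's body presses on something with over 40 N, if the wrist force passes 120 N, or if a joint passes its speed limit or range.

## Working session

There is one attempt and no reset: what is moved stays moved. The work goes in short steps, Python scripts to look and compute and a tool call to move; the robot and the scene stay as the last step left them, time stands still between calls to the robot, and variables do not carry over. Pictures are saved under pics/ and viewed, about 12 in all and at most 16, crops included, and the job is handed in when it is done.

Besides the shell and the picture viewer there is one more tool, called as name(argument=value, ...) on one line, values as JSON. jog_arm: Moves the arm, as the interface text tells. Its arguments: {"type":"object","properties":{"steps":{"type":"string"},"gripper":{"type":"number"}},"required":["steps"]}

```bash
mkdir -p pics; ls; python3 - <<'E'
from rig import robot
import cv2,numpy as np
np.set_printoptions(precision=4,suppress=True)
print(robot.read_state())
for n in("side","top","wrist"):
    print(n,robot.camera_info(n))
for n in("side","top"):
    cv2.imwrite(f"pics/{n}0.png",cv2.resize(robot.snapshot(n)[:,:,::-1],None,fx=1.42,fy=1.42,interpolation=cv2.INTER_CUBIC))
E
```

```text
pics
{'clock': 0.0, 'qpos': array([-1.5471,  0.1591,  1.5982, -0.    ,  1.3862, -0.2101]), 'qvel': array([ 0.0008, -0.0011,  0.0026,  0.0005, -0.0004,  0.0014]), 'tau': array([  0.0007, -39.5997, -33.1431,  -0.0002,   0.0085,   0.    ]), 'tool_pos': array([ 133.1682, -558.7164,  216.894 ]), 'orientation': array([ 0.0825, -0.0824,  0.703 , -0.7016]), 'wrist_force': array([ 0.1718, -0.1619, -0.3523]), 'wrist_torque': array([0.0699, 0.0024, 0.0311]), 'opening': 0.9985125839835444}
side {'mtx': array([[398.7896,   0.    , 280.1055],
       [  0.    , 398.7896, 211.5597],
       [  0.    ,   0.    ,   1.    ]]), 'cam_to_world': array([[  -0.9216,    0.2467,   -0.2996,   17.9411],
       [  -0.3877,   -0.6174,    0.6845,  885.7818],
       [  -0.0161,    0.747 ,    0.6646, 1032.5696],
       [   0.    ,    0.    ,    0.    ,    1.    ]])}
top {'mtx': array([[476.8629,   0.    , 281.2729],
       [  0.    , 476.8629, 213.9127],
       [  0.    ,   0.    ,   1.    ]]), 'cam_to_world': array([[  -0.0185,    0.9947,   -0.1007,  285.8361],
       [  -0.9998,   -0.0177,    0.0086,  -96.2315],
       [   0.0068,    0.1009,    0.9949, 1653.0911],
       [   0.    ,    0.    ,    0.    ,    1.    ]])}
wrist {'mtx': array([[292.6977,   0.    , 282.4358],
       [  0.    , 292.6977, 211.8644],
       [  0.    ,   0.    ,   1.    ]]), 'tool_from_camera': array([[  -0.0014,   -0.9545,   -0.2981,  -75.8197],
       [   0.0008,    0.2981,   -0.9545, -156.8364],
       [   1.    ,   -0.0016,    0.0004,   -0.6562],
       [   0.    ,    0.    ,    0.    ,    1.    ]])}
```

View pics/top0.png

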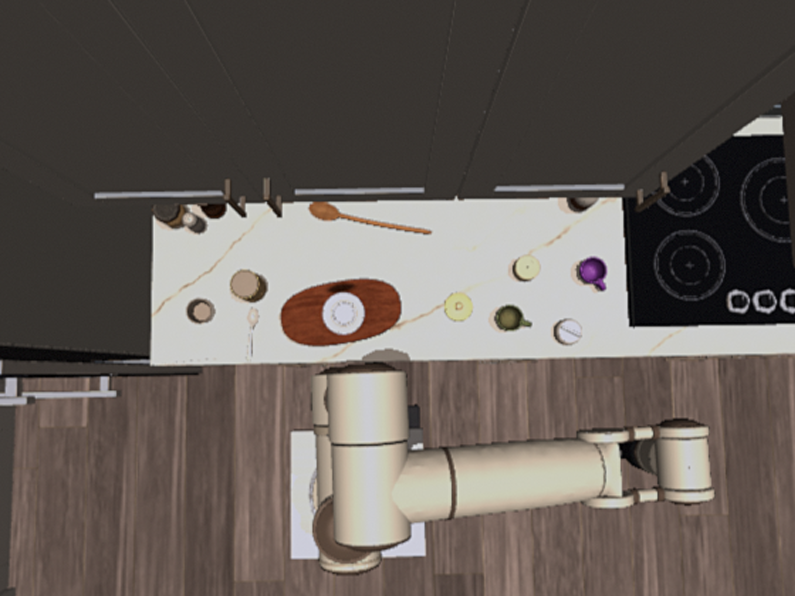

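View pics/side0.png

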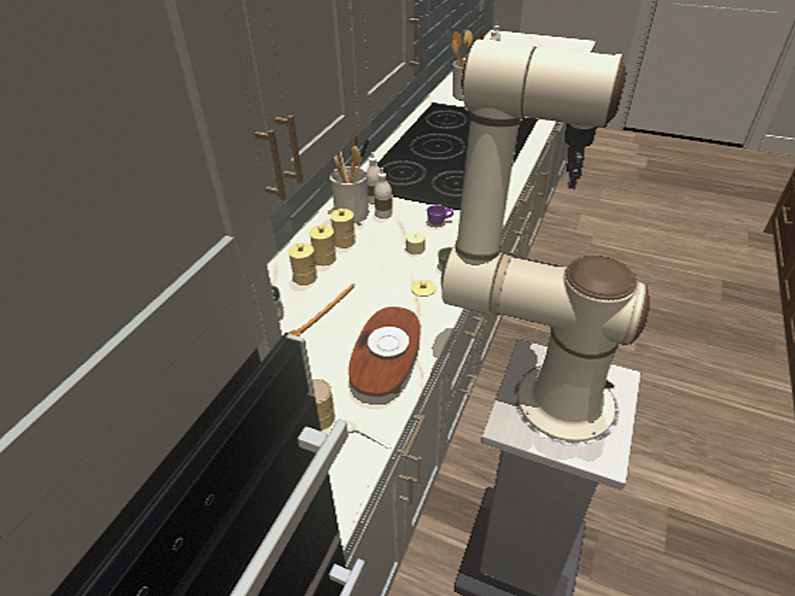

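```bash
cat > h.py <<'E'
from rig import robot
import cv2,numpy as np
from scipy.spatial.transform import Rotation as R
np.set_printoptions(precision=2,suppress=True)
def pose(s=None):
    s=s or robot.read_state(); q=s["orientation"]
    T=np.eye(4); T[:3,:3]=R.from_quat(np.r_[q[1:],q[0]]).as_matrix(); T[:3,3]=s["tool_pos"]; return T
def ray(K,C,u,v,z):
    d=C[:3,:3]@np.array([(u-K[0,2])/K[0,0],-(v-K[1,2])/K[1,1],-1]); o=C[:3,3]
    return (o+d*(z-o[2])/d[2])[:2]
def cam(name,T=None):
    i=robot.camera_info(name)
    return i["mtx"],(i["cam_to_world"] if name!="wrist" else T@i["tool_from_camera"])
def proj(K,C,p):
    c=np.linalg.inv(C)@np.r_[p,1]; return np.array([K[0,0]*c[0]/-c[2]+K[0,2],K[1,1]*-c[1]/-c[2]+K[1,2]])
def wsnap(name,f=1.42):
    T=pose(); im=robot.snapshot("wrist")[:,:,::-1]
    np.save(f"pics/{name}.npy",T); cv2.imwrite(f"pics/{name}_raw.png",im)
    cv2.imwrite(f"pics/{name}.png",cv2.resize(im,None,fx=f,fy=f,interpolation=cv2.INTER_CUBIC))
def go(x,y,z,yaw=None):
    """tool rows needed: delta in tool axes cm, twist"""
    T=pose(); d=T[:3,:3].T@(np.array([x,y,z])-T[:3,3])/10
    tw=0
    if yaw is not None: # yaw of jaw axis (tool z) in world, mod pi; positive twist about tool y (down) reduces yaw
        cur=np.arctan2(T[1,2],T[0,2]); tw=-((yaw-cur+np.pi/2)%np.pi-np.pi/2)
    print("delta cm",d,"twist",tw)
E
python3 - <<'E'
from h import *
K,C=cam("top")
for n,u,v,z in[("saucer",344,313,58),("board",341,312,46),("lid",459,306,12),("cup",510,318,40),("timer",568,331,45),("candle",526,268,40),("canister",248,285,96),("pinch",201,311,31),("spoonbowl",253,318,5),("spoonend",251,355,5),("purple",592,271,40)]:
    print(n,ray(K,C,u/1.42,v/1.42,z))
print(pose())
E
```

```text
saucer [427.69  21.28]
board [431.28  29.28]
lid [ 443.89 -255.53]
cup [ 410.18 -374.07]
timer [ 376.28 -510.38]
candle [ 530.32 -416.91]
canister [493.33 239.83]
pinch [441.06 366.24]
spoonbowl [424.14 246.98]
spoonend [334.25 251.52]
purple [ 520.23 -575.94]
[[  -0.97   -0.      0.23  133.17]
 [  -0.23    0.     -0.97 -558.79]
 [  -0.     -1.     -0.    217.04]
 [   0.      0.      0.      1.  ]]
```

jog_arm(steps="-5.2 0 -1.95 0;-5.2 0 -1.95 0;-5.2 0 -1.95 0;-5.2 0 -1.95 0;-5.2 0 -1.95 0;-5.2 0.5 -1.95 0;0 0.5 0 0.17;0 0.5 0 0.17", gripper=1)

```text
clock: 1.1
tool_pos: [417.4, -364.9, 198.5]
orientation: [-0.042, 0.041, 0.708, -0.704]
wrist_force: [-0.9, -0.0, -0.3]
opening: 1.003
```

jog_arm(steps="0 0.5 0 0.17;0 0.5 0 0.17;0 0.5 0 0.17;0 0.5 0 0.17;0 0.5 0 0.17;0 0 0 0.17;0 0 0 0.08")

```text
clock: 1.98
tool_pos: [415.9, -361.5, 168.0]
orientation: [-0.42, 0.41, 0.575, -0.57]
wrist_force: [-0.4, 1.3, 0.4]
opening: 0.997
```

```bash
python3 - <<'E'
from h import *
print(pose(),robot.read_state()["qpos"]); go(410,-374,180,np.pi)
wsnap("w1")
E
```

```text
[[  -0.31   -0.01   -0.95  415.91]
 [   0.95    0.01   -0.31 -361.49]
 [   0.02   -1.      0.    168.03]
 [   0.      0.      0.      1.  ]] [-0.94  0.15  1.71  0.    1.3   1.89]
delta cm [-0.99 -1.21  0.95] twist 0.3165167767276822
```

View pics/w1.png

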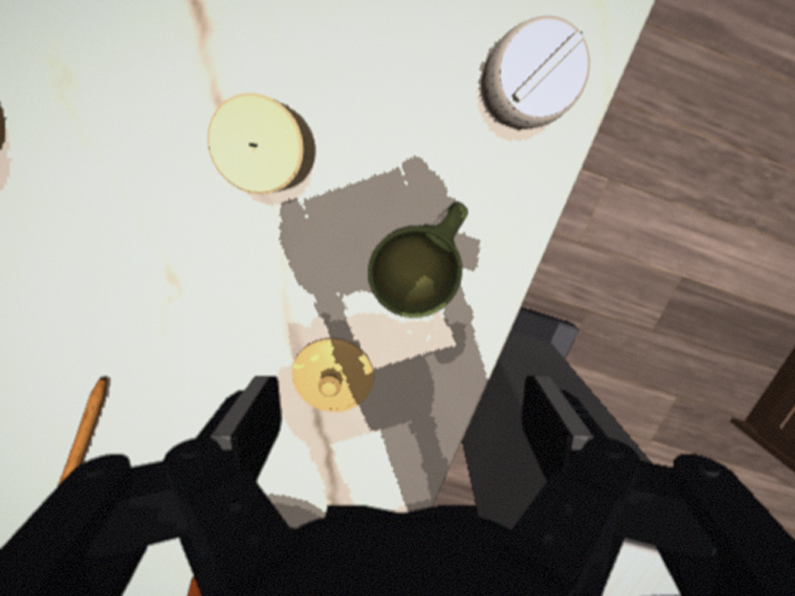

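```bash
python3 - <<'E'
from h import *
T=np.load("pics/w1.npy");K,C=cam("wrist",T)
P=lambda u,v,z:ray(K,C,u/1.42,v/1.42,z)
c=P(415,270,48);h=P(460,206,38)
print("rim",c,"w",P(368,270,48)-P(462,270,48));print("handle",h,"ang",np.arctan2(*(h-c)[::-1]))
print("lidknob",P(331,378,24),"lid disc",P(333,374,6)); print("timer",P(541,68,49),"candle",P(256,144,45))
# handle dir angle a -> cup x dir = a+90
a=np.arctan2(*(h-c)[::-1]); go(c[0],c[1],168,a+np.pi/2)
E
```

```text
rim [ 409.07 -373.26] w [60.9 20. ]
handle [ 393.44 -422.39] ang -1.8788259706083519
lidknob [ 441.94 -261.71] lid disc [ 441.43 -255.51]
timer [ 378.18 -512.13] candle [ 529.74 -418.37]
delta cm [-0.92 -0.02  1.01] twist 0.6226905541435013
```

jog_arm(steps="-0.9 0 1 0;0 0 0 0.16;0 0 0 0.16;0 0 0 0.16;0 0 0 0.14;0 3 0 0;0 3 0 0;0 0 0 0")

```text
clock: 3.02
tool_pos: [404.7, -378.1, 105.8]
orientation: [0.578, -0.567, -0.415, 0.414]
wrist_force: [-0.6, -0.4, -0.2]
opening: 1.0
```

```bash
python3 - <<'E'
from h import *
print(pose())
go(409,-373.3,38,-1.879+np.pi/2)
E
```

```text
[[   0.31   -0.01   -0.95  404.69]
 [   0.95    0.01    0.31 -378.06]
 [   0.01   -1.      0.01  105.81]
 [   0.      0.      0.      1.  ]]
delta cm [ 0.53  6.78 -0.34] twist -0.009526209633071492
```

jog_arm(steps="0.5 0 -0.35 0;0 3 0 0;0 3 0 0;0 0.7 0 0;0 0 0 0")

```text
clock: 3.65
tool_pos: [413.4, -378.9, 45.4]
orientation: [0.573, -0.572, -0.415, 0.415]
wrist_force: [0.2, -0.3, 0.4]
opening: 1.003
```

jog_arm(steps="0 0 0 0;0 0 0 0;0 0 0 0;0 0 0 0;0 0 0 0;0 0 0 0", gripper=0)

```text
clock: 4.4
tool_pos: [415.1, -381.2, 49.5]
orientation: [-0.571, 0.574, 0.415, -0.415]
wrist_force: [-0.3, 0.5, 0.8]
opening: -0.003
```

```bash
python3 - <<'E'
from h import *
for i in range(3): s=robot.read_state();print(s["tool_pos"],s["wrist_force"],s["opening"])
wsnap("w2")
E
```

```text
[ 415.1  -381.19   49.47] [-0.3   0.53  0.75] -0.0032481475909693458
[ 415.1  -381.19   49.47] [-0.3   0.53  0.75] -0.0032481475909693458
[ 415.1  -381.19   49.47] [-0.3   0.53  0.75] -0.0032481475909693458
```

View pics/w2.png

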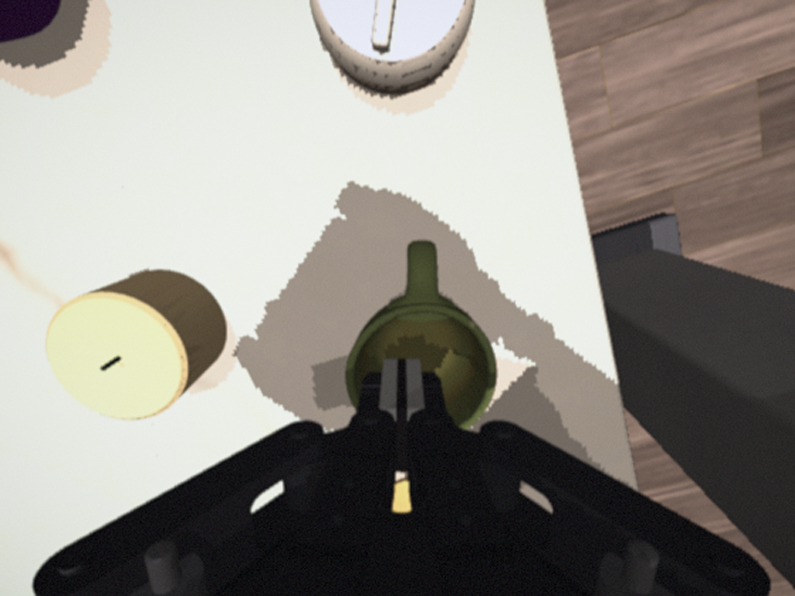

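```bash
python3 - <<'E'
from h import *
T=np.load("pics/w2.npy");K,C=cam("wrist",T)
print(T)
P=lambda u,v,z:ray(K,C,u/1.42,v/1.42,z)
c=P(421,367,48);print("rim",c,"w",P(347,367,48)-P(496,367,48)); h=P(422,243,38);print(h, np.arctan2(*(h-c)[::-1]))
print("candle",P(118,355,50))
for d in(6,25): print("tool pt",d,proj(K,C,T[:3,3]+T[:3,1]*d)*1.42)
E
```

```text
[[   0.31    0.     -0.95  415.1 ]
 [   0.95   -0.      0.31 -381.19]
 [  -0.     -1.     -0.     49.47]
 [   0.      0.      0.      1.  ]]
rim [ 407.25 -375.64] w [ 59.54 -19.22]
[ 391.51 -423.76] -1.8869989620316976
candle [ 524.19 -420.16]
tool pt 6 [399.16 356.14]
tool pt 25 [399.32 339.  ]
```

```bash
python3 - <<'E'
from h import *
T=np.load("pics/w2.npy");K,C=cam("wrist",T)
print(robot.nose_length)
for x in(-11,0,11):
  for d in(-10,0,6,25): print(x,d,proj(K,C,T[:3,3]+T[:3,0]*x+T[:3,1]*d)*1.42)
im=cv2.imread("pics/w2_raw.png")[200:330,210:360]; cv2.imwrite("pics/w2c.png",cv2.resize(im,None,fx=5,fy=4.5,interpolation=cv2.INTER_CUBIC))
E
```

```text
25.0
-11 -10 [398.99 347.68]
-11 0 [399.1  337.69]
-11 6 [399.16 332.22]
-11 25 [399.32 317.03]
0 -10 [399.   373.53]
0 0 [399.1 362.3]
0 6 [399.16 356.14]
0 25 [399.32 339.  ]
11 -10 [399.   398.37]
11 0 [399.1 386. ]
11 6 [399.16 379.2 ]
11 25 [399.31 360.25]
```

View pics/w2c.png

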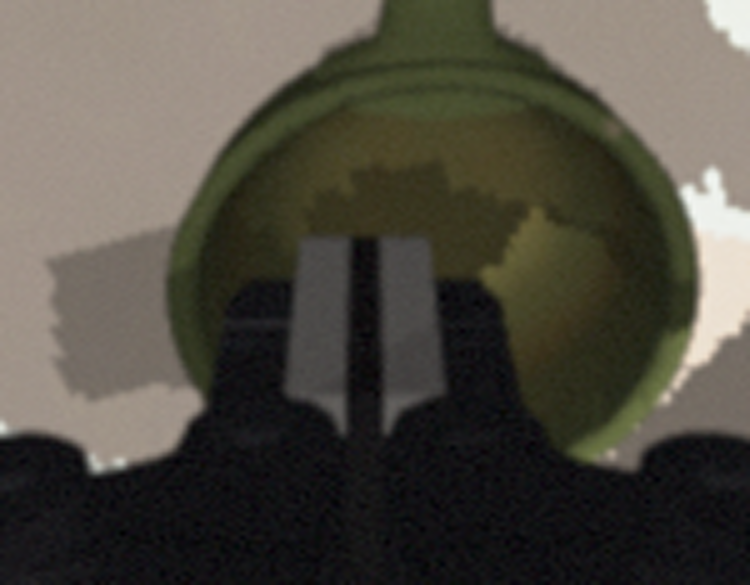

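```bash
python3 - <<'E'
from h import *
K,C=cam("side"); T=pose(); print(T[:3,3])
for d in(0,25):print(proj(K,C,T[:3,3]+T[:3,1]*d))
u,v=proj(K,C,T[:3,3]).astype(int)
im=robot.snapshot("side")[:,:,::-1][v-70:v+50,u-80:u+80]
cv2.imwrite("pics/s2.png",cv2.resize(im,None,fx=5,fy=5,interpolation=cv2.INTER_CUBIC))
E
```

```text
[ 415.11 -381.16   49.45]
[314.4 176.1]
[314.15 180.94]
```

View pics/s2.png

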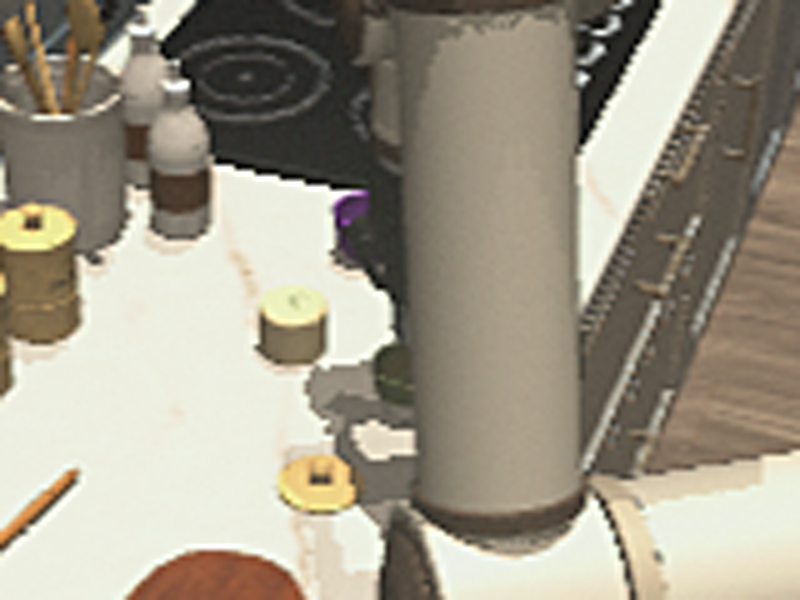

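jog_arm(steps="0 -4 0 0;0 -3 0 0;3 0 -2.5 0;3 0 -2.5 0;0 2 0 0;0 2 0 0;0 1 0 0;0 1 0 0")

```text
clock: 5.5
tool_pos: [481.0, -339.5, 58.3]
orientation: [-0.571, 0.574, 0.414, -0.415]
wrist_force: [0.3, -0.1, -0.3]
opening: 0.002
```

jog_arm(steps="0 0.5 0 0;0 0.5 0 0;0 0.5 0 0;0 0.5 0 0")

```text
clock: 6.0
tool_pos: [480.6, -340.4, 37.3]
orientation: [-0.571, 0.574, 0.414, -0.415]
wrist_force: [-0.2, 0.2, 0.4]
opening: 0.001
```

jog_arm(steps="0 0.4 0 0;0 0.4 0 0;0 0.3 0 0")

```text
clock: 6.38
tool_pos: [480.8, -340.6, 25.7]
orientation: [-0.571, 0.575, 0.414, -0.415]
wrist_force: [-0.7, 0.2, 0.4]
opening: 0.003
```

jog_arm(steps="0 0.3 0 0;0 0.2 0 0")

```text
clock: 6.62
tool_pos: [480.9, -340.6, 20.3]
orientation: [-0.571, 0.575, 0.414, -0.415]
wrist_force: [0.2, -0.9, 0.1]
opening: -0.002
```

jog_arm(steps="0 0.4 0 0;0 0.4 0 0")

```text
clock: 6.88
tool_pos: [481.1, -340.8, 12.1]
orientation: [-0.571, 0.575, 0.414, -0.415]
wrist_force: [0.1, -0.1, -0.5]
opening: 0.0
```

jog_arm(steps="0 0.4 0 0;0 0.3 0 0")

```text
clock: 7.12
tool_pos: [481.0, -340.7, 4.4]
orientation: [-0.571, 0.575, 0.414, -0.415]
wrist_force: [0.1, -0.1, -0.1]
opening: -0.0
```

jog_arm(steps="0 0.3 0 0;0 0.3 0 0")

```text
clock: 7.38
tool_pos: [481.0, -340.8, -2.0]
orientation: [-0.571, 0.575, 0.414, -0.415]
wrist_force: [-1.0, -0.2, 0.7]
opening: -0.001
```

```bash
python3 - <<'E'
from h import *
print(robot.read_state()["wrist_force"]);wsnap("w3")
E
```

```text
[-1.04 -0.17  0.69]
```

View pics/w3.png

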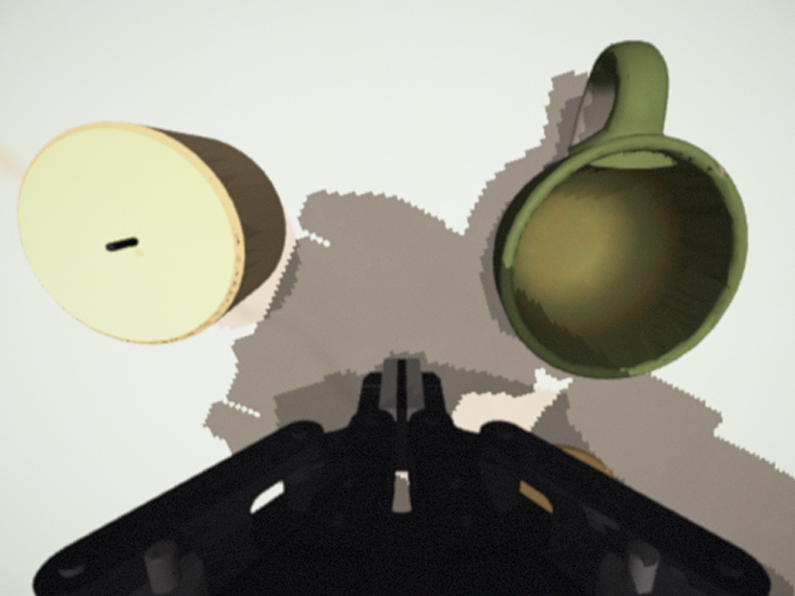

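jog_arm(steps="0 0.3 0 0;0 0.3 0 0")

```text
clock: 7.68
tool_pos: [480.9, -340.7, -8.7]
orientation: [-0.571, 0.575, 0.414, -0.415]
wrist_force: [0.2, -0.3, 0.3]
opening: -0.004
```

jog_arm(steps="0 0.3 0 0;0 0.2 0 0")

```text
clock: 7.92
tool_pos: [480.9, -340.7, -13.4]
orientation: [-0.571, 0.574, 0.414, -0.415]
wrist_force: [-5.3, 4.6, 15.3]
opening: 0.001
```

jog_arm(steps="0 0.2 0 0;0 0.2 0 0")

```text
clock: 8.18
tool_pos: [480.9, -340.7, -13.4]
orientation: [-0.572, 0.573, 0.414, -0.415]
wrist_force: [-6.0, 5.6, 16.3]
opening: 0.003
```

jog_arm(steps="0 -4 0 0;0 -4 0 0;-2.9 0 2.9 0;-2.8 0 3 0;0 0 0 0", gripper=1)

```text
clock: 8.8
tool_pos: [406.2, -377.8, 70.4]
orientation: [-0.571, 0.574, 0.414, -0.416]
wrist_force: [0.3, -0.5, 0.3]
opening: 0.997
```

```bash
python3 - <<'E'
from h import *
print(pose()[:3,3]);go(407.4,-377,0,-1.882+np.pi/2)
E
```

```text
[ 406.16 -377.75   70.37]
delta cm [ 0.14  7.04 -0.08] twist -0.004516333765499425
```

jog_arm(steps="0.1 2 -0.1 0;0 2 0 0;0 1.5 0 0;0 1 0 0;0 0.5 0 0")

```text
clock: 9.43
tool_pos: [410.5, -377.3, -1.1]
orientation: [-0.57, 0.575, 0.415, -0.416]
wrist_force: [0.3, 0.3, 1.1]
opening: 0.998
```

jog_arm(steps="0 0 0 0;0 0 0 0;0 0 0 0;0 0 0 0;0 0 0 0;0 0 0 0", gripper=0)

```text
clock: 10.18
tool_pos: [411.2, -378.0, -0.0]
orientation: [-0.569, 0.575, 0.415, -0.416]
wrist_force: [-0.2, -0.2, -2.0]
opening: 0.713
```

jog_arm(steps="0 -4 0 0;0 -4 0 0;0 -4 0 0;5.5 0 1.5 0;5.5 0 1.5 0;5.5 0 1.5 0;5.5 0 1.5 0;5.5 0 1.5 0")

```text
clock: 11.18
tool_pos: [425.9, -88.5, 122.7]
orientation: [-0.569, 0.579, 0.414, -0.412]
wrist_force: [1.4, 0.2, -1.0]
opening: 0.708
```

jog_arm(steps="4 0 1 0;0 0 0 -0.17;0 0 0 -0.17;0 0 0 -0.16")

```text
clock: 11.68
tool_pos: [420.8, -56.6, 121.7]
orientation: [-0.439, 0.445, 0.559, -0.545]
wrist_force: [-0.7, -0.2, -1.3]
opening: 0.71
```

```bash
python3 - <<'E'
from h import *
print(pose(),robot.read_state()["opening"]);wsnap("w4")
E
```

```text
[[ -0.22   0.02  -0.98 420.8 ]
 [  0.98   0.01  -0.22 -56.58]
 [  0.01  -1.    -0.02 121.65]
 [  0.     0.     0.     1.  ]] 0.7096976939500822
```

View pics/w4.png

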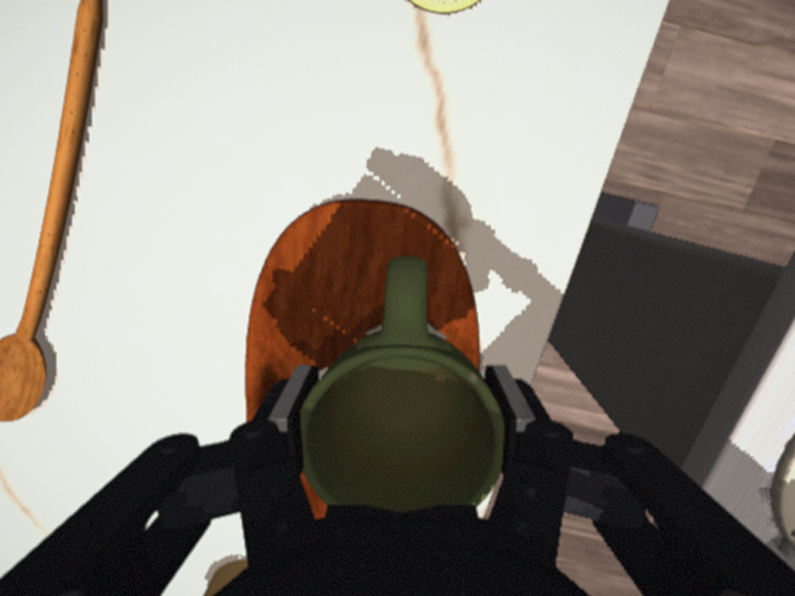

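jog_arm(steps="5.4 -2 -1.2 0;5.4 -2 -1.2 0;5.4 -2 -1.2 0;0 0 0 0")

```text
clock: 12.22
tool_pos: [419.6, 112.6, 185.9]
orientation: [-0.441, 0.448, 0.558, -0.542]
wrist_force: [0.2, -0.3, -1.1]
opening: 0.707
```

```bash
python3 - <<'E'
from h import *
print(pose(),robot.read_state()["opening"]);wsnap("w5")
E
```

```text
[[ -0.21   0.02  -0.98 419.61]
 [  0.98   0.01  -0.21 112.56]
 [  0.01  -1.    -0.02 185.94]
 [  0.     0.     0.     1.  ]] 0.7065441532777538
```

View pics/w5.png

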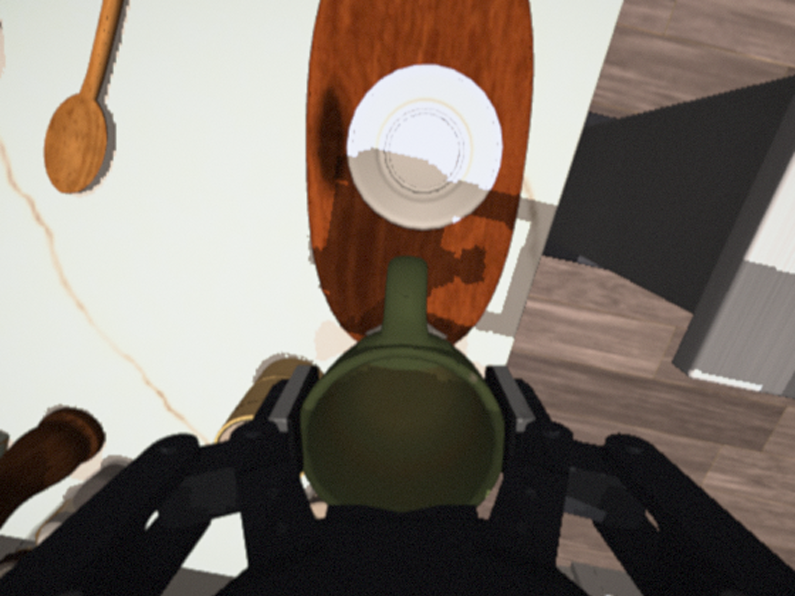

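```bash
cat > b.py <<'E'
from h import *
from scipy.optimize import least_squares
def fitboard(sets):
    pts=[]
    for n,ps in sets:
        K,C=cam("wrist",np.load(f"pics/{n}.npy")); pts+= [ray(K,C,u/1.42,v/1.42,46) for u,v in ps]
    pts=np.array(pts)
    def f(p):
        c,s=np.cos(p[2]),np.sin(p[2]); d=pts-p[:2]; a=(d[:,0]*c+d[:,1]*s)/75; b=(-d[:,0]*s+d[:,1]*c)/145
        return ((abs(a)**p[3]+abs(b)**p[3])**(1/p[3])-1)*75
    r=least_squares(f,[430,25,.15,2.5],loss="soft_l1"); print("board x y th n",r.x,"rms",np.sqrt(np.mean(f(r.x)**2))); print(f(r.x)); return r.x
def circ(n,ps,z):
    K,C=cam("wrist",np.load(f"pics/{n}.npy")); p=np.array([ray(K,C,u/1.42,v/1.42,z) for u,v in ps])
    r=least_squares(lambda q:np.hypot(*(p-q[:2]).T)-q[2],[*p.mean(0),40]); print("circle",r.x,r.fun); return r.x
E
python3 - <<'E'
from b import *
w4=[(355,200),(300,222),(268,265),(252,320),(247,380),(405,208),(445,240),(470,285),(479,330),(480,365)]
w5=[(318,0),(311,50),(307,100),(307,150),(308,210),(315,270),(330,315),(531,20),(534,60),(532,100),(528,150),(519,215),(505,275),(490,310)]
fitboard([("w4",w4),("w5",w5)]);fitboard([("w5",w5)])
circ("w5",[(347,147),(503,147),(425,64),(425,230),(368,90),(483,90)],58.5)
circ("w5",[(384,152),(465,152),(424,110),(424,194)],53)
T=np.load("pics/w5.npy");K,C=cam("wrist",T)
for a in(-31.5,31.5):
    print([proj(K,C,(T@[2.6+dx,-48,dz,1])[:3])*1.42 for dx,dz in((0,a),(-abs(a),0))])
    
E
```

```text
board x y th n [428.8   35.73   0.16   2.51] rms 0.9355781647381108
[ 1.58  0.02 -0.79 -1.6  -1.88  1.23  0.03  0.31  0.12 -0.35  1.71 -0.01
 -0.47 -1.08 -0.57  0.32  0.81 -0.63 -0.67 -1.48 -1.06 -0.52  0.3   0.4 ]
board x y th n [428.97  36.79   0.16   2.54] rms 0.7029934975793085
[ 1.16 -0.58 -0.96 -1.45 -0.81 -0.01  0.35  0.03 -0.04 -0.91 -0.64 -0.41
 -0.04 -0.2 ]
circle [425.58  25.53  50.09] [-0.23 -0.04 -0.16  0.08  0.32  0.03]
circle [425.26  26.3   26.22] [ 0.29  0.28 -0.29 -0.28]
[array([296.62, 438.  ]), array([399.57, 343.04])]
[array([502.44, 438.24]), array([399.57, 343.04])]
```

```bash
python3 - <<'E'
from h import *
go(427.2,23.1,90)
E
```

```text
delta cm [-8.82  9.4   1.24] twist 0
```

jog_arm(steps="-4.4 0 0.6 0;-4.4 0 0.6 0.02;0 3 0 0;0 3 0 0;0 2.4 0 0;0 1 0 0;0 0 0 0")

```text
clock: 13.15
tool_pos: [424.7, 11.9, 84.0]
orientation: [-0.454, 0.458, 0.546, -0.535]
wrist_force: [1.2, 0.3, -1.6]
opening: 0.71
```

```bash
python3 - <<'E'
from h import *
T=pose();print(T,(T@[3.2,0,1.1,1])[:3])
go(427.2,23.1,54)
E
```

```text
[[ -0.17   0.01  -0.99 424.7 ]
 [  0.99   0.01  -0.17  11.91]
 [  0.01  -1.    -0.02  84.  ]
 [  0.     0.     0.     1.  ]] [423.08  14.89  84.  ]
delta cm [ 1.04  3.01 -0.39] twist 0
```

jog_arm(steps="1.1 1 -0.4 0;0 1 0 0;0 0 0 0")

```text
clock: 13.52
tool_pos: [428.7, 24.0, 64.5]
orientation: [-0.454, 0.459, 0.546, -0.534]
wrist_force: [0.2, -0.2, -0.6]
opening: 0.709
```

```bash
python3 - <<'E'
from h import *
T=pose();print((T@[3.2,0,1.1,1])[:3],T[:3,1])
p=(T@[3.2,0,1.1,1])[:3]; go(*(T[:3,3]+np.array([425.5,26,52])-p))
E
```

```text
[427.04  26.92  64.46] [ 0.02  0.01 -1.  ]
delta cm [-0.07  1.24  0.19] twist 0
```

jog_arm(steps="-0.1 0.4 0.2 0;0 0.4 0 0;0 0.3 0 0")

```text
clock: 13.9
tool_pos: [427.7, 22.5, 53.5]
orientation: [-0.453, 0.46, 0.546, -0.534]
wrist_force: [0.4, 0.7, -1.1]
opening: 0.711
```

```bash
python3 - <<'E'
from h import *
T=pose();print((T@[3.2,0,1.1,1])[:3],robot.read_state()["wrist_force"])
E
```

```text
[426.08  25.49  53.53] [ 0.42  0.69 -1.06]
```

Well aligned (0.6 mm); continue to contact.

jog_arm(steps="0 0.2 0 0;0 0.1 0 0;0 0.1 0 0")

```text
clock: 14.28
tool_pos: [427.8, 22.6, 50.1]
orientation: [-0.453, 0.46, 0.546, -0.534]
wrist_force: [-6.9, 0.7, 15.1]
opening: 0.713
```

jog_arm(steps="0 -0.05 0 0;0 0 0 0")

```text
clock: 14.52
tool_pos: [428.3, 22.5, 51.0]
orientation: [-0.453, 0.46, 0.546, -0.534]
wrist_force: [-0.0, 0.7, -0.4]
opening: 0.709
```

jog_arm(steps="0 0 0 0;0 0 0 0;0 0 0 0;0 -3 0 0;0 -4 0 0;0 -4 0 0;0 -4 0 0", gripper=1)

```text
clock: 15.4
tool_pos: [422.6, 21.9, 201.6]
orientation: [-0.456, 0.457, 0.545, -0.535]
wrist_force: [1.3, 0.1, -0.1]
opening: 1.0
```

```bash
python3 - <<'E'
from h import *
T=pose();print(T)
go(488,190,T[2,3])
E
```

```text
[[ -0.17   0.01  -0.99 422.57]
 [  0.99   0.01  -0.17  21.92]
 [  0.01  -1.    -0.01 201.6 ]
 [  0.     0.     0.     1.  ]]
delta cm [15.48  0.23 -9.25] twist 0
```

jog_arm(steps="5.6 0 -1.6 0;5.6 0 -1.6 0;5.6 0 -1.6 0;5.6 0 -1.6 0;1 0 -0.2 0;0 0 0 0")

```text
clock: 16.15
tool_pos: [455.6, 203.9, 208.5]
orientation: [-0.445, 0.419, 0.585, -0.533]
wrist_force: [-0.1, 0.9, -0.1]
opening: 0.998
```

```bash
python3 - <<'E'
from h import *
print(pose());wsnap("w6")
E
```

```text
[[ -0.25   0.02  -0.97 455.58]
 [  0.96   0.08  -0.25 203.88]
 [  0.07  -1.    -0.04 208.55]
 [  0.     0.     0.     1.  ]]
```

View pics/w6.png

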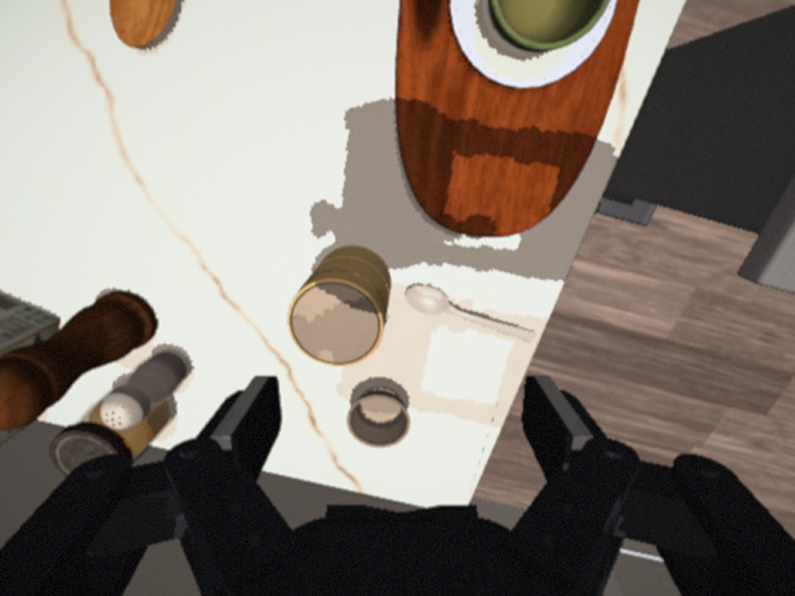

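```bash
python3 - <<'E'
from h import *
s=robot.read_state();print(s["qpos"],s["qvel"])
from b import circ
circ("w6",[(290,318),(384,318),(337,277),(335,364),(303,290)],96)
K,C=cam("wrist",np.load("pics/w6.npy"))
P=lambda u,v,z:ray(K,C,u/1.42,v/1.42,z)
t=P(405,292,6);b=P(427,298,6);e=P(534,334,3);print("spoon tip,bowl,end",t,b,e,"mid",(t+e)/2,np.hypot(*(t-e)),"yaw",np.arctan2(*(t-e)[::-1]))
print("pinch",P(379,423,31))
E
```

```text
[ 0.13 -0.07  1.86  0.08  1.33  2.99] [-0.01 -0.    0.    0.   -0.    0.  ]
circle [493.55 249.8   33.27] [ 0.11 -0.24  0.5   0.12 -0.49]
spoon tip,bowl,end [447.58 248.09] [426.78 248.41] [319.56 257.71] mid [383.57 252.9 ] 128.3834253300006 yaw -0.07501482307358184
pinch [439.   375.95]
```

jog_arm(steps="0 0 0 -0.185;0 0 0 -0.185;0 0 0 -0.185;0 0 0 -0.185;0 0 0 -0.185;0 0 0 -0.185;0 0 0 -0.185;0 0 0 -0.185")

```text
clock: 17.2
tool_pos: [454.8, 195.3, 208.2]
orientation: [0.074, -0.057, 0.73, -0.677]
wrist_force: [-1.6, -0.6, -0.3]
opening: 1.0
```

jog_arm(steps="0 0 0 -0.185;0 0 0 -0.185;0 0 0 -0.185;0 0 0 -0.185;0 0 0 -0.185;0 0 0 -0.185;0 0 0 -0.185;0 0 0 -0.185")

```text
clock: 18.2
tool_pos: [454.0, 186.7, 208.0]
orientation: [0.55, -0.505, 0.482, -0.458]
wrist_force: [-1.4, -0.5, 0.2]
opening: 1.0
```

jog_arm(steps="0 0 0 -0.185;0 0 0 -0.185;0 0 0 -0.185;0 0 0 -0.185;0 0 0 -0.185;0 0 0 -0.185;0 0 0 -0.185;0 0 0 -0.185")

```text
clock: 19.2
tool_pos: [453.0, 178.1, 207.7]
orientation: [0.73, -0.684, -0.023, 0.009]
wrist_force: [-0.4, 0.3, -1.3]
opening: 0.998
```

jog_arm(steps="0 0 0 -0.185;0 0 0 -0.185;0 0 0 -0.185;0 0 0 -0.185;0 0 0 -0.185;0 0 0 -0.185;0 0 0 -0.1;0 0 0 0")

```text
clock: 20.2
tool_pos: [452.0, 169.9, 207.5]
orientation: [0.582, -0.556, -0.437, 0.401]
wrist_force: [0.2, 0.2, 0.1]
opening: 0.998
```

```bash
python3 - <<'E'
from h import *
s=robot.read_state();print(s["qpos"]);print(pose(s))
E
```

```text
[ 0.07 -0.11  1.89  0.06  1.34 -2.79]
[[  0.3    0.02  -0.95 451.97]
 [  0.95   0.06   0.3  169.87]
 [  0.06  -1.    -0.   207.49]
 [  0.     0.     0.     1.  ]]
```

jog_arm(steps="0 0 0 -0.185;0 0 0 -0.185;0 0 0 -0.185")

```text
clock: 20.58
tool_pos: [435.9, 240.4, 206.9]
orientation: [-0.443, 0.48, 0.538, -0.533]
wrist_force: [0.0, -0.2, -0.4]
opening: 1.001
```

```bash
python3 - <<'E'
from h import *
s=robot.read_state();print(s["qpos"]);print(pose(s))
E
```

```text
[ 0.29 -0.06  1.84 -0.04  1.32 -2.99]
[[ -0.15   0.04  -0.99 435.94]
 [  0.99  -0.03  -0.15 240.37]
 [ -0.03  -1.    -0.04 206.88]
 [  0.     0.     0.     1.  ]]
```

jog_arm(steps="0 0 0 0.185;0 0 0 0.185;0 0 0 0.185;0 0 0 0.185;0 0 0 0.185;0 0 0 0.185;0 0 0 0.185;0 0 0 0.185")

```text
clock: 21.58
tool_pos: [434.3, 239.4, 206.5]
orientation: [-0.69, 0.715, 0.089, -0.06]
wrist_force: [-0.3, 0.2, 0.4]
opening: 1.001
```

jog_arm(steps="0 0 0 0.185;0 0 0 0.185;0 0 0 0.185;0 0 0 0.185;0 0 0 0.185;0 0 0 0.185;0 0 0 0.185;0 0 0 0.185")

```text
clock: 22.58
tool_pos: [434.4, 234.6, 206.4]
orientation: [-0.565, 0.565, -0.405, 0.444]
wrist_force: [0.3, 0.3, -0.7]
opening: 0.997
```

```bash
python3 - <<'E'
from h import *
s=robot.read_state();print(s["qpos"]);print(pose(s)); go(493.5,249.8,206,0.16)
E
```

```text
[ 0.28 -0.06  1.85 -0.05  1.32  0.01]
[[  0.28   0.04   0.96 434.36]
 [ -0.96  -0.03   0.28 234.62]
 [  0.04  -1.     0.03 206.43]
 [  0.     0.     0.     1.  ]]
delta cm [0.18 0.25 6.1 ] twist 0.12278449928600277
```

jog_arm(steps="2 0 0.5 0.12;0.5 0 0.5 0;0 0 0 0")

```text
clock: 22.95
tool_pos: [450.6, 211.3, 207.9]
orientation: [0.538, -0.536, 0.441, -0.479]
wrist_force: [-1.2, -0.7, -0.4]
opening: 1.0
```

```bash
python3 - <<'E'
from h import *
print(pose());wsnap("w7")
E
```

```text
[[  0.15   0.04   0.99 450.62]
 [ -0.99  -0.03   0.15 211.28]
 [  0.04  -1.     0.04 207.87]
 [  0.     0.     0.     1.  ]]
```

View pics/w7.png

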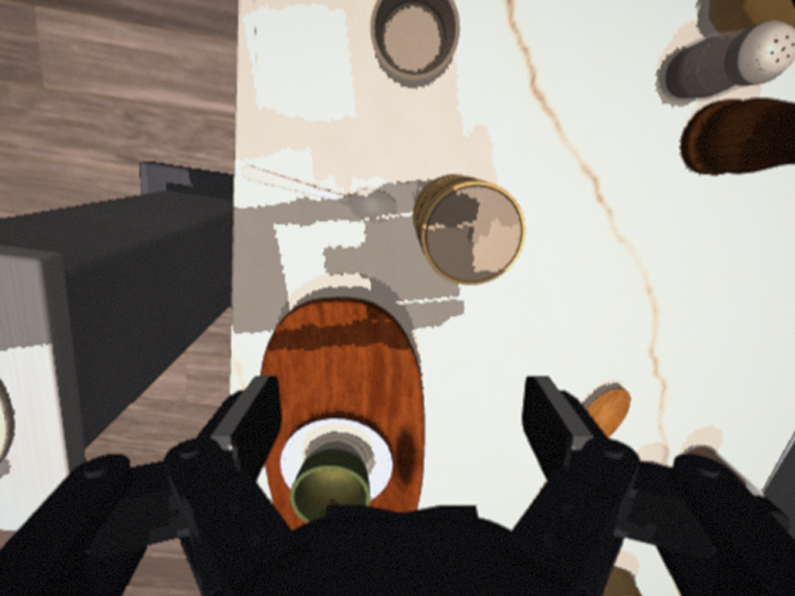

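```bash
python3 - <<'E'
from b import *
c=circ("w7",[(418,230),(524,231),(472,178),(470,283),(433,195),(510,193)],96)
K,C=cam("wrist",np.load("pics/w7.npy"))
P=lambda u,v,z:ray(K,C,u/1.42,v/1.42,z)
t=P(397,207,5);e=P(243,168,3);print("spoon",t,e,"mid",(t+e)/2,np.hypot(*(t-e)),"yaw",np.arctan2(*(t-e)[::-1]))
print("pinch",P(416,38,31))
circ("w7",[(281,463),(392,463),(337,418)],58.5)
w7=[(333,297),(300,307),(278,328),(265,365),(385,315),(407,345),(420,390),(424,430)]
fitboard([("w7",w7)])
print(proj(K,C,np.array([493.5,249.8,96]))*1.42)
E
```

```text
circle [493.62 252.98  34.21] [ 0.02  0.39 -0.33 -0.23  0.33 -0.19]
spoon [448.27 251.42] [320.06 263.08] mid [384.16 257.25] 128.73442176555355 yaw -0.09064116314499354
pinch [442.61 369.64]
circle [427.04  25.67  49.29] [ 0.  0. -0.]
board x y th n [429.08  35.9    0.13   2.19] rms 0.5646719930270404
[-0.22  0.09  0.81 -1.18  0.08  0.26 -0.62  0.05]
[469.62 237.48]
```

```bash
python3 - <<'E'
from h import *
go(494.5,254,100)
E
```

```text
delta cm [-3.97 10.81  4.6 ] twist 0
```

jog_arm(steps="-2 0 2.3 0;-2 0 2.3 0;0 3 0 0;0 3 0 0;0 3 0 0;0 1.5 0 0;0 0 0 0")

```text
clock: 23.88
tool_pos: [494.6, 259.2, 101.0]
orientation: [0.54, -0.537, 0.438, -0.477]
wrist_force: [-0.7, -0.2, 0.1]
opening: 1.001
```

```bash
python3 - <<'E'
from h import *
T=pose();print(T,(T@[3,-32,0,1])[:3])
p=(T@[3,-32,0,1])[:3]; go(*(T[:3,3]+np.array([493.6,252,60])-p)); print(robot.read_state()["qpos"])
E
```

```text
[[  0.16   0.04   0.99 494.57]
 [ -0.99  -0.03   0.16 259.21]
 [  0.04  -1.     0.04 101.  ]
 [  0.     0.     0.     1.  ]] [493.63 257.28 133.07]
delta cm [ 0.24  7.31 -0.37] twist 0
[ 0.29  0.22  1.77 -0.05  1.12  0.15]
```

jog_arm(steps="0.5 2 -0.2 0;0 2 -0.1 0;0 2 0 0;0 1.2 0 0;0 0 0 0")

```text
clock: 24.5
tool_pos: [501.4, 253.8, 34.9]
orientation: [0.544, -0.533, 0.436, -0.479]
wrist_force: [-1.2, -0.8, -0.0]
opening: 1.001
```

```bash
python3 - <<'E'
from h import *
T=pose();print((T@[3,-32,0,1])[:3],robot.read_state()["wrist_force"])
E
```

```text
[500.04 251.75  67.  ] [-1.19 -0.79 -0.03]
```

jog_arm(steps="0 0.2 -0.6 0;0 0.2 0 0;0 0 0 0")

```text
clock: 24.88
tool_pos: [497.0, 253.3, 32.9]
orientation: [0.545, -0.532, 0.435, -0.48]
wrist_force: [-1.2, 0.3, 0.2]
opening: 0.999
```

jog_arm(steps="0 0 0 0;0 0 0 0;0 0 0 0;0 0 0 0;0 0 0 0", gripper=0)

```text
clock: 25.5
tool_pos: [497.3, 253.6, 34.4]
orientation: [0.546, -0.532, 0.435, -0.48]
wrist_force: [0.2, -0.3, 1.0]
opening: 0.779
```

```bash
python3 - <<'E'
from h import *
T=pose();print(T,(T@[3,-32,0,1])[:3],robot.read_state()["wrist_force"])
print(np.linalg.inv(T)@[493.6,252,0,1])
E
```

```text
[[  0.16   0.06   0.98 497.32]
 [ -0.99  -0.03   0.16 253.6 ]
 [  0.04  -1.     0.06  34.38]
 [  0.     0.     0.     1.  ]] [495.85 251.51  66.42] [ 0.2  -0.33  1.  ]
[-0.28 34.12 -5.84  1.  ]
```

jog_arm(steps="0 -2.5 0 0;0 -3 0 0;0 -2.5 0 0;4 0 -3.3 0;4 0 -3.3 0;4 0 -3.3 0;0 0 0 0")

```text
clock: 26.38
tool_pos: [410.0, 117.3, 111.9]
orientation: [0.544, -0.534, 0.435, -0.479]
wrist_force: [-0.0, 0.5, -1.4]
opening: 0.781
```

```bash
python3 - <<'E'
from h import *
T=pose();print(T)
go(418,117.5,90)
E
```

```text
[[  0.16   0.06   0.98 410.02]
 [ -0.99  -0.03   0.16 117.3 ]
 [  0.04  -1.     0.05 111.94]
 [  0.     0.     0.     1.  ]]
delta cm [0.03 2.23 0.68] twist 0
```

jog_arm(steps="0 1 0.7 0;0 1.2 0 0;0 0 0 0")

```text
clock: 26.75
tool_pos: [419.5, 119.0, 88.4]
orientation: [0.545, -0.534, 0.435, -0.479]
wrist_force: [-0.7, -0.6, -2.1]
opening: 0.771
```

```bash
python3 - <<'E'
from h import *
go(418,117.5,82);print(pose()[:3,1])
wsnap("w8")
E
```

```text
delta cm [ 0.1   0.64 -0.21] twist 0
[ 0.06 -0.03 -1.  ]
```

View pics/w8.png

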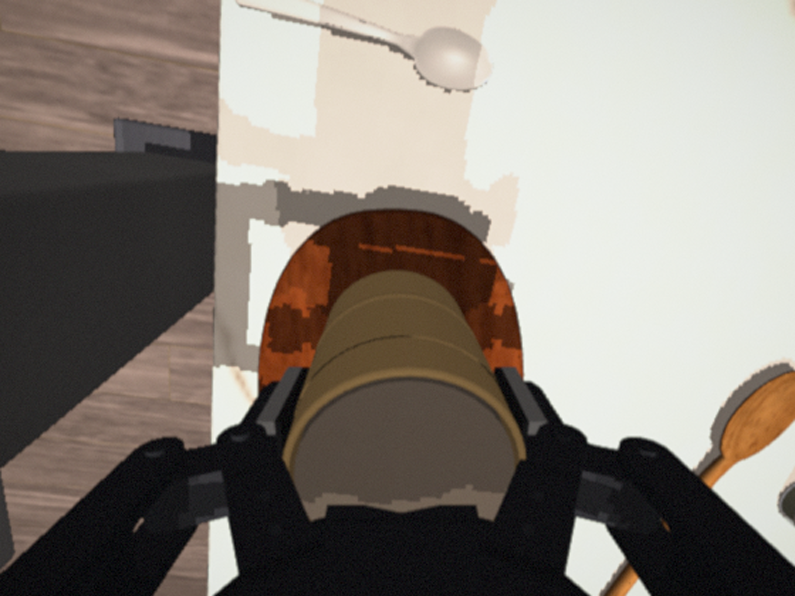

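jog_arm(steps="0.1 0.3 -0.2 0;0 0.3 -0.05 0;0 0.1 0 0;0 0.1 0 0")

```text
clock: 27.3
tool_pos: [418.8, 117.9, 80.9]
orientation: [0.546, -0.534, 0.434, -0.479]
wrist_force: [-0.5, 0.2, -1.8]
opening: 0.777
```

jog_arm(steps="0 0.1 0 0;0 0.1 0 0;0 0.1 0 0")

```text
clock: 27.68
tool_pos: [419.1, 117.9, 80.1]
orientation: [0.545, -0.534, 0.434, -0.478]
wrist_force: [-3.7, 1.1, 8.0]
opening: 0.778
```

Contact; release and rise.

jog_arm(steps="0 -0.05 0 0;0 0 0 0;0 0 0 0;0 0 0 0;0 -3 0 0;0 -4 0 0;0 -4 0 0;0 -4 0 0", gripper=1)

```text
clock: 28.68
tool_pos: [408.1, 121.9, 231.3]
orientation: [0.544, -0.535, 0.436, -0.477]
wrist_force: [1.6, 0.4, -0.8]
opening: 0.999
```

```bash
python3 - <<'E'
from h import *
s=robot.read_state();print(s["qpos"]);print(pose(s))
go(430,-20,200)
E
```

```text
[ 0.03 -0.3   2.   -0.03  1.38 -0.13]
[[  0.16   0.05   0.98 408.13]
 [ -0.99  -0.03   0.17 121.95]
 [  0.04  -1.     0.05 231.26]
 [  0.     0.     0.     1.  ]]
delta cm [14.24  3.64 -0.36] twist 0
```

jog_arm(steps="4.8 0 -0.1 0;4.8 0 -0.1 0;4.8 0 -0.1 0;0 0 0 0")

```text
clock: 29.18
tool_pos: [432.2, -23.8, 241.7]
orientation: [0.547, -0.534, 0.432, -0.479]
wrist_force: [0.1, 0.1, -1.2]
opening: 1.003
```

```bash
python3 - <<'E'
from h import *
print(pose());wsnap("w9")
E
```

```text
[[  0.17   0.06   0.98 432.23]
 [ -0.98  -0.03   0.17 -23.82]
 [  0.04  -1.     0.06 241.68]
 [  0.     0.     0.     1.  ]]
```

View pics/w9.png

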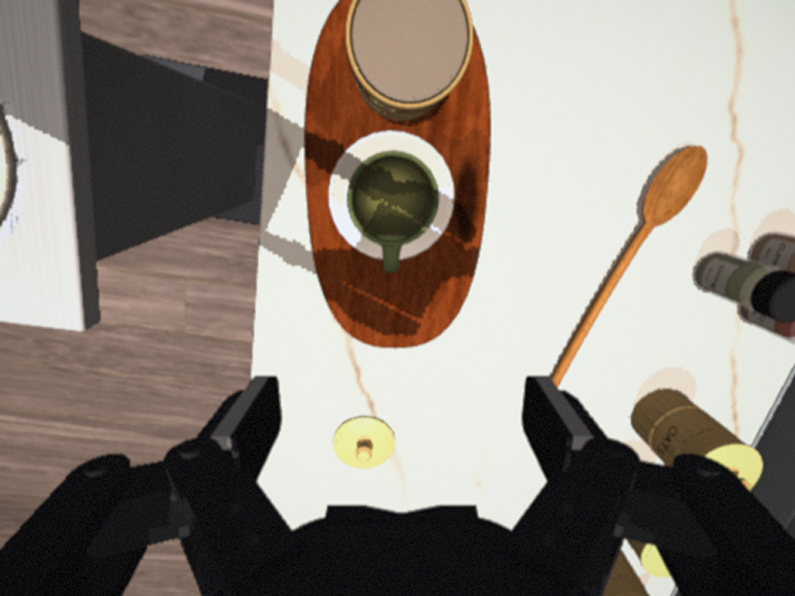

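```bash
python3 - <<'E'
from b import *
can=circ("w9",[(346,38),(473,38),(410,111),(358,80),(462,80)],142)
sau=circ("w9",[(328,196),(455,196),(392,130),(391,262)],58.5)
cup=circ("w9",[(347,196),(439,196),(393,150),(393,242)],99)
lid=circ("w9",[(333,440),(396,440),(364,416),(364,468)],6)
K,C=cam("wrist",np.load("pics/w9.npy"))
P=lambda u,v,z:ray(K,C,u/1.42,v/1.42,z)
h=P(391,272,88); print("handle yaw",np.arctan2(*(h-cup[:2])[::-1]),"knob",P(363,446,24))
w9=[(345,5),(318,50),(307,90),(305,150),(308,200),(317,265),(330,305),(350,333),(395,348),(445,332),(468,303),(480,265),(488,200),(490,130),(486,80)]
b=fitboard([("w9",w9)])
def inb(p,th=.155,o=(429,36)): d=np.array(p[:2])-o; return d@[np.cos(th),np.sin(th)],d@[-np.sin(th),np.cos(th)]
for q in(can,sau,cup): print(inb(q),inb(q,b[2],b[:2]))
E
```

```text
circle [418.51 114.6   33.74] [ 0.05 -0.09 -0.05 -0.04  0.12]
circle [426.96  24.33  50.53] [-0.34 -0.33  0.35  0.32]
circle [425.46  29.54  31.56] [ 0.42  0.41 -0.43 -0.4 ]
circle [ 443.32 -249.58   35.38] [ 0.06  0.06 -0.07 -0.06]
handle yaw -1.4276327018102863 knob [ 440.64 -239.96]
board x y th n [432.43  29.99   0.17   2.36] rms 0.9073790013119998
[-1.34 -0.31  0.82 -0.43 -0.8  -0.19  0.56  0.02 -2.13 -0.95  1.03  0.26
 -1.05 -0.96  0.13]
(np.float64(1.7685790061941042), np.float64(79.2816160459072)) (np.float64(0.8789279108234893), np.float64(85.75111079905199))
(np.float64(-3.819342233924888), np.float64(-11.21370263654628)) (np.float64(-6.365873044180649), np.float64(-4.62665431132767))
(np.float64(-4.493220221754837), np.float64(-5.8395383457879815)) (np.float64(-6.941186628914167), np.float64(0.7589531424109008))
```

```bash
python3 - <<'E'
from h import *
a=cv2.imread("pics/w9_raw.png")[85:195,222:330]; b=cv2.imread("pics/w7_raw.png")[285:375,185:290]
f=lambda i:cv2.resize(i,(400,int(400*i.shape[0]/i.shape[1])),interpolation=cv2.INTER_CUBIC)
a,b=f(a),f(b); h=max(len(a),len(b)); pad=lambda i:np.vstack([i,np.zeros((h-len(i),400,3),np.uint8)])
cv2.imwrite("pics/c9.png",np.hstack([pad(a),pad(b)])); print(400/108,400/105)
T=np.load("pics/w9.npy");K,C=cam("wrist",T);print(C[:3,3])
E
```

```text
3.7037037037037037 3.8095238095238093
[409.1   56.37 395.11]
```

View pics/c9.png

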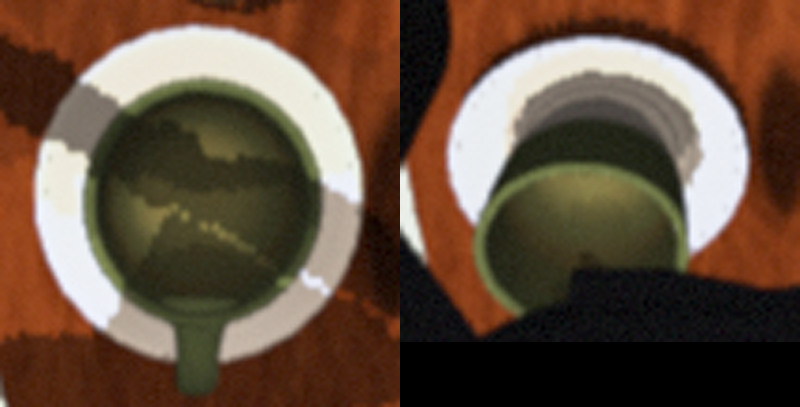

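```bash
python3 - <<'E'
from b import *
k=1.42
f=lambda ps:[((222+u/3.7037)*k,(85+v/3.7037)*k) for u,v in ps]
g=lambda ps:[((185+(u-400)/3.8095)*k,(285+v/3.8095)*k) for u,v in ps]
circ("w9",f([(35,193),(363,193),(199,25),(199,362)]),58.5)
circ("w9",f([(86,200),(322,200),(204,77),(204,322)]),99)
circ("w7",g([(447,150),(749,150),(598,35),(500,65),(700,65)]),58.5)
for z in(99,101,96): circ("w7",g([(477,243),(687,243),(582,165),(498,195),(665,195)]),z)
E
```

```text
circle [426.82  25.31  49.68] [-0.02 -0.02  0.02  0.02]
circle [425.91  28.72  31.67] [-0.19 -0.19  0.2   0.18]
circle [427.56  25.27  50.1 ] [ 0.35 -0.39 -0.09 -0.51  0.65]
circle [426.32  28.6   31.21] [-0.02 -0.17 -0.31  0.16  0.35]
circle [426.36  30.61  30.97] [-0.02 -0.17 -0.31  0.15  0.35]
circle [426.26  25.59  31.57] [-0.03 -0.17 -0.31  0.16  0.36]
```

jog_arm(steps="5.1 0 -0.6 0;5.1 2 -0.6 0;5.1 3 -0.6 0;5.1 3 -0.6 0;5.1 3 -0.6 0;0 0 0 0;0 0 0 0")

```text
clock: 30.1
tool_pos: [458.5, -279.0, 136.8]
orientation: [0.553, -0.535, 0.428, -0.475]
wrist_force: [-0.4, 0.3, 1.1]
opening: 1.003
```

```bash
cat > lid.py <<'E'
from h import *
wsnap("w10"); T=np.load("pics/w10.npy"); print(T); K,C=cam("wrist",T)
im=cv2.imread("pics/w10_raw.png"); hsv=cv2.cvtColor(im,cv2.COLOR_BGR2HSV)
u,v=proj(K,C,np.array([443,-254,10])); print("exp",u,v, hsv[int(v)-18,int(u)])
m=cv2.inRange(hsv,(15,70,60),(35,255,255)); m=cv2.morphologyEx(m,cv2.MORPH_CLOSE,np.ones((7,7),np.uint8))
n,l,st,ce=cv2.connectedComponentsWithStats(m)
for i in range(1,n):
    if st[i,4]>800: print(st[i],ce[i],ray(K,C,*ce[i],6))
E
python3 lid.py
```

```text
[[   0.18    0.07    0.98  458.53]
 [  -0.98   -0.02    0.19 -278.96]
 [   0.04   -1.      0.06  136.76]
 [   0.      0.      0.      1.  ]]
exp 263.63690239504945 169.51089960321997 [ 31  95 201]
[ 463    0   83  132 1236] [503.64  58.77] [ 640.85 -116.41]
[ 228  130   71   71 4042] [262.86 164.86] [ 441.63 -250.4 ]
[ 513  202   47   73 2432] [540.21 235.33] [ 762.27 -274.13]
[ 468  279   92  102 4264] [520.32 317.34] [ 791.44 -383.28]
[ 290  294   58   58 1340] [313.38 312.27] [ 529.19 -412.38]
```

```bash
cat > tgt.py <<'E'
from h import *
import sys
x,y,z=map(float,sys.argv[1:4]); T=pose(); off=T[:3,:3]@np.array([3,-32,0])
print("grasp pt",T[:3,3]+off,"tcp",T[:3,3],"ydir",T[:3,1],"f",robot.read_state()["wrist_force"])
go(x-off[0],y-off[1],z)
E
python3 tgt.py 441.6 -250.6 60; python3 -c "
from h import *;print(robot.read_state()['qpos'])"
```

```text
grasp pt [ 456.81 -280.94  168.74] tcp [ 458.39 -278.75  136.71] ydir [ 0.07 -0.02 -1.  ] f [ 0.31  0.65 -0.51]
delta cm [-3.53  7.48 -1.4 ] twist 0
[-0.79  0.08  1.85  0.03  1.15 -0.99]
```

jog_arm(steps="-1.8 0 -0.7 0;-1.8 2 -0.7 0;0 2 0 0;0 2 0 0;0 1.5 0 0;0 0 0 0")

```text
clock: 30.9
tool_pos: [448.0, -240.7, 65.1]
orientation: [0.556, -0.538, 0.42, -0.476]
wrist_force: [-0.5, 0.5, 0.7]
opening: 1.005
```

```bash
python3 tgt.py 441.6 -250.6 -3
```

```text
grasp pt [ 446.09 -242.65   97.17] tcp [ 447.99 -240.69   65.14] ydir [ 0.08 -0.03 -1.  ] f [-0.47  0.52  0.67]
delta cm [ 0.38  6.78 -1.07] twist 0
```

jog_arm(steps="0.5 1 -0.8 0;0.1 1.5 -0.3 0;0 1.5 0 0;0 1.5 0 0;0 0.8 0 0;0 0 0 0")

```text
clock: 31.65
tool_pos: [443.6, -252.1, -1.4]
orientation: [0.555, -0.538, 0.419, -0.476]
wrist_force: [-1.0, -0.1, -0.3]
opening: 1.0
```

```bash
python3 tgt.py 441.6 -250.6 -3
```

```text
grasp pt [ 441.68 -254.     30.62] tcp [ 443.61 -252.08   -1.4 ] ydir [ 0.08 -0.03 -1.  ] f [-0.96 -0.06 -0.27]
delta cm [-0.34  0.15  0.05] twist 0
```

jog_arm(steps="-0.2 0.1 0 0;0 0 0 0")

```text
clock: 31.9
tool_pos: [443.8, -250.3, -2.0]
orientation: [0.555, -0.538, 0.419, -0.477]
wrist_force: [0.8, 0.5, -0.4]
opening: 1.0
```

jog_arm(steps="0 0 0 0;0 0 0 0;0 0 0 0;0 0 0 0;0 0 0 0;0 0 0 0;0 0 0 0;0 0 0 0", gripper=0)

```text
clock: 32.9
tool_pos: [444.6, -251.0, -0.6]
orientation: [0.555, -0.538, 0.418, -0.477]
wrist_force: [-0.3, 0.9, 1.5]
opening: 0.17
```

```bash
python3 tgt.py 441.6 -250.6 -3
```

```text
grasp pt [ 442.57 -252.8    31.42] tcp [ 444.58 -250.96   -0.6 ] ydir [ 0.08 -0.03 -1.  ] f [-0.32  0.93  1.52]
delta cm [-0.25  0.22 -0.07] twist 0
```

jog_arm(steps="0 -1 0 0;0 -2 0 0;0 -3 0 0;0 -3 0 0;0 -3 0 0;0 -3 0 0;0 -3 0 0;0 0 0 0")

```text
clock: 33.9
tool_pos: [428.7, -244.1, 187.2]
orientation: [0.555, -0.538, 0.417, -0.478]
wrist_force: [0.8, 1.2, -1.8]
opening: 0.166
```

```bash
sed -i 's/w10/w11/g' lid.py; python3 lid.py; python3 tgt.py 418.5 114.6 190
```

```text
[[   0.2     0.08    0.98  428.74]
 [  -0.98   -0.04    0.2  -244.09]
 [   0.05   -1.      0.07  187.17]
 [   0.      0.      0.      1.  ]]
exp 281.7395545020437 192.3545460502687 [ 12  38 146]
[ 445    0   99  158 1120] [496.7   73.26] [647.72 -80.72]
[ 527  146   33   57 1404] [545.73 175.07] [ 763.97 -173.97]
[ 219  204  121  108 7470] [278.91 249.13] [ 454.98 -329.59]
[ 487  220   73   87 3976] [528.26 255.09] [ 798.06 -282.31]
[ 449  282  111   95 5896] [503.07 330.73] [ 823.59 -410.92]
grasp pt [ 425.98 -245.2   217.34] tcp [ 427.93 -243.31  185.31] ydir [ 0.08 -0.03 -1.  ] f [-0.47 -0.53 -0.83]
delta cm [-35.37  -1.71   6.44] twist 0
```

View pics/w11.png

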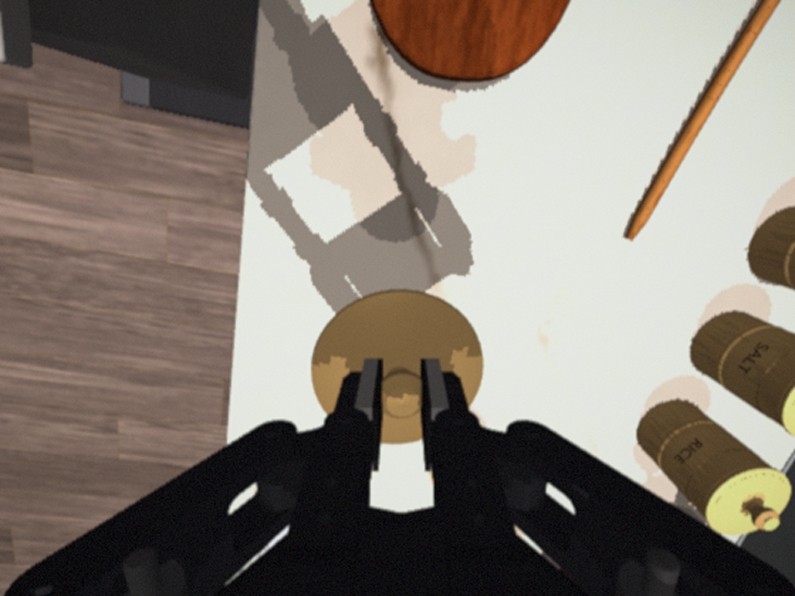

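jog_arm(steps="-5 -0.3 0.9 0;-5 -0.3 0.9 0;-5 -0.3 0.9 0;-5 -0.3 0.9 0;-5 -0.3 0.9 0;-5 -0.3 0.9 0;-5 -0.3 0.9 0;0 0 0 0")

```text
clock: 34.95
tool_pos: [412.2, 125.1, 182.4]
orientation: [0.553, -0.54, 0.426, -0.471]
wrist_force: [-0.7, -0.0, 0.0]
opening: 0.165
```

```bash
cat > l2.py <<'E'
from h import *
T=pose(); o=T[:3,:3]@np.array([1.5,-1,-2]); print("lid",T[:3,3]+o,"tcp",T[:3,3],"y",T[:3,1],"f",robot.read_state()["wrist_force"])
go(418-o[0],115.3-o[1],142.5)
E
python3 l2.py
```

```text
lid [410.47 123.24 183.34] tcp [412.2  125.07 182.39] y [ 0.06 -0.03 -1.  ] f [-0.7  -0.04  0.04]
delta cm [0.77 4.05 0.36] twist 0
```

jog_arm(steps="0.8 1 0.4 0;0 1 0 0;0 0.8 0 0;0 0 0 0")

```text
clock: 35.45
tool_pos: [418.1, 113.5, 149.7]
orientation: [0.55, -0.54, 0.429, -0.471]
wrist_force: [0.0, -0.1, -1.1]
opening: 0.168
```

```bash
python3 l2.py
```

```text
lid [416.4  111.66 150.66] tcp [418.14 113.48 149.7 ] y [ 0.05 -0.03 -1.  ] f [ 0.05 -0.1  -1.1 ]
delta cm [-0.35  0.72  0.19] twist 0
```

jog_arm(steps="-0.35 0.2 0.15 0;0 0.2 0 0;0 0 0 0")

```text
clock: 35.83
tool_pos: [419.8, 116.9, 146.0]
orientation: [0.55, -0.54, 0.428, -0.472]
wrist_force: [-0.2, -1.0, -0.4]
opening: 0.159
```

```bash
python3 l2.py
```

```text
lid [418.1  115.09 146.92] tcp [419.84 116.91 145.96] y [ 0.06 -0.03 -1.  ] f [-0.23 -0.97 -0.45]
delta cm [-0.04  0.34 -0.02] twist 0
```

jog_arm(steps="0 0.15 0 0;0 0.15 0 0;0 0.1 0 0;0 0.1 0 0")

```text
clock: 36.33
tool_pos: [420.6, 116.9, 141.3]
orientation: [0.55, -0.54, 0.428, -0.472]
wrist_force: [-0.4, 0.1, 1.7]
opening: 0.162
```

```bash
python3 l2.py
```

```text
lid [418.82 115.13 142.26] tcp [420.56 116.95 141.31] y [ 0.06 -0.03 -1.  ] f [-0.44  0.08  1.66]
delta cm [-0.03 -0.12 -0.07] twist 0
```

Contact just beginning; press slightly more, then release.

jog_arm(steps="0 0.1 -0.05 0;0 0 0 0")

```text
clock: 36.58
tool_pos: [421.0, 116.9, 141.2]
orientation: [0.551, -0.539, 0.427, -0.473]
wrist_force: [-0.3, 0.8, 2.0]
opening: 0.162
```

jog_arm(steps="0 0 0 0;0 0 0 0;0 0 0 0;0 0 0 0", gripper=0.5)

```text
clock: 37.08
tool_pos: [420.4, 116.8, 140.5]
orientation: [0.55, -0.539, 0.428, -0.472]
wrist_force: [-0.9, -1.0, -0.1]
opening: 0.503
```

jog_arm(steps="0 -2 0 0;0 -3 0 0;0 -3 0 0;0 -3 0 0;0 0 0 0", gripper=0.6)

```text
clock: 37.7
tool_pos: [413.0, 119.9, 252.4]
orientation: [0.55, -0.54, 0.428, -0.472]
wrist_force: [0.3, 0.3, 0.4]
opening: 0.6
```

```bash
python3 - <<'E'
from h import *
s=robot.read_state();print(s["qpos"],pose(s))
go(430,-20,242)
E
```

```text
[ 0.02 -0.3   1.97 -0.03  1.42 -0.16] [[  0.19   0.06   0.98 413.01]
 [ -0.98  -0.03   0.19 119.89]
 [  0.04  -1.     0.05 252.41]
 [  0.     0.     0.     1.  ]]
delta cm [14.01  1.53 -1.04] twist 0
```

jog_arm(steps="4 -1 -0.4 0;4 -1 -0.4 0;0 0 0 0")

```text
clock: 38.08
tool_pos: [417.8, 39.0, 271.5]
orientation: [0.549, -0.541, 0.43, -0.47]
wrist_force: [1.1, -0.3, 0.1]
opening: 0.599
```

```bash
python3 - <<'E'
from b import *
wsnap("w12");T=np.load("pics/w12.npy");print(T[:3,3]);K,C=cam("wrist",T)
im=cv2.imread("pics/w12_raw.png");hsv=cv2.cvtColor(im,cv2.COLOR_BGR2HSV)
u,v=proj(K,C,np.array([418,115.5,148]));print("exp",u,v,hsv[int(v),int(u)+20],hsv[int(v),int(u)-20])
r=proj(K,C,np.array([418+35,115.5,148]))-[u,v];print(np.hypot(*r))
m=cv2.inRange(hsv,(12,60,50),(38,255,255));m=cv2.morphologyEx(m,cv2.MORPH_CLOSE,np.ones((5,5),np.uint8))
n,l,st,ce=cv2.connectedComponentsWithStats(m)
for i in range(1,n):
    if st[i,4]>600: print(st[i],ce[i])
i=l[int(v),int(u)+20]
cs,_=cv2.findContours((l==i).astype(np.uint8),cv2.RETR_EXTERNAL,cv2.CHAIN_APPROX_NONE)
c=max(cs,key=cv2.contourArea);print("ellipse",cv2.fitEllipse(c))
circ("w12",[tuple(p[0]*1.42) for p in c[::40]],148)
E
```

```text
[417.8   39.03 271.49]
exp 293.1329950950663 117.59080777981278 [ 26  98 238] [ 29  85 237]
38.05312752330069
[   0    0  213   45 1018] [90.47 17.66]
[ 252   75   83   82 5128] [294.26 115.74]
[ 378  155   99  143 2044] [436.65 207.28]
[ 254  167   54   69 1957] [280.2  194.23]
[488 209  65  42 818] [524.1  227.59]
[   0  249  188  156 6739] [ 45.18 320.8 ]
[ 439  302   70   61 1074] [475.   328.07]
[ 123  359   57   61 1132] [156.75 390.7 ]
[ 386  384   59   36 1098] [412.87 401.88]
ellipse ((294.1151428222656, 115.81072998046875), (78.42539978027344, 81.84314727783203), 15.355433464050293)
circle [419.14 115.81  35.18] [ 0.05 -0.14  0.34 -0.3   0.13  0.06 -0.14]
```

jog_arm(steps="0 0 0 -0.185;0 0 0 -0.185;0 0 0 -0.185;0 0 0 -0.185;0 0 0 -0.185;0 0 0 -0.185;0 0 0 -0.185;0 0 0 0")

```text
clock: 39.12
tool_pos: [411.6, 49.4, 258.7]
orientation: [-0.7, 0.713, -0.01, 0.033]
wrist_force: [0.2, -0.3, -0.6]
opening: 0.598
```

```bash
python3 - <<'E'
from h import *
s=robot.read_state();print(s["qpos"],pose(s))
go(356,257,150,-.083+np.pi/2)
E
```

```text
[-0.16 -0.34  1.98 -0.01  1.46 -1.67] [[  1.     0.03   0.06 411.58]
 [ -0.06  -0.02   1.    49.39]
 [  0.03  -1.    -0.02 258.74]
 [  0.     0.     0.     1.  ]]
delta cm [-7.14 10.3  20.57] twist 0.022602114862450673
```

jog_arm(steps="-1.8 0 5.1 0;-1.8 0 5.1 0;-1.8 0 5.1 0;-1.8 0 5.1 0;0 3.5 0 0.02;0 3.5 0 0;0 3.5 0 0;0 0 0 0")

```text
clock: 40.12
tool_pos: [349.2, 266.5, 140.2]
orientation: [-0.7, 0.712, -0.028, 0.047]
wrist_force: [-0.7, -0.6, -0.3]
opening: 0.599
```

```bash
python3 - <<'E'
from h import *
wsnap("w13");T=np.load("pics/w13.npy");print(T);K,C=cam("wrist",T)
print("exp mid/bowl/end",*[proj(K,C,np.array([384+d*np.cos(-.083),255.5+d*np.sin(-.083),5])) for d in(0,50,-62)])
print("qpos",robot.read_state()["qpos"]); go(359,257.6,30,-.083+np.pi/2)
E
```

```text
[[  0.99   0.03   0.11 349.24]
 [ -0.1   -0.02   0.99 266.49]
 [  0.03  -1.    -0.02 140.2 ]
 [  0.     0.     0.     1.  ]]
exp mid/bowl/end [276.77 227.31] [277.98 268.71] [275.08 169.6 ]
qpos [ 0.4  -0.14  2.05 -0.03  1.21 -1.06]
delta cm [ 0.58 11.25 -0.7 ] twist -0.022017689363697635
```

jog_arm(steps="0.6 2 -0.7 0;0 3 0 0;0 3 0 0;0 2.5 0 0;0 0.5 0 0;0 0 0 0")

```text
clock: 40.92
tool_pos: [369.6, 262.5, 41.9]
orientation: [-0.704, 0.708, -0.022, 0.058]
wrist_force: [-0.3, -0.2, 0.3]
opening: 0.599
```

```bash
python3 - <<'E'
from h import *
print(pose()); go(357,258,-9,-.083+np.pi/2)
E
```

```text
[[  0.99   0.05   0.11 369.65]
 [ -0.11  -0.01   0.99 262.46]
 [  0.05  -1.    -0.    41.91]
 [  0.     0.     0.     1.  ]]
delta cm [-1.46  5.03 -0.57] twist -0.03018432607286714
```

jog_arm(steps="-1.6 1 -0.6 -0.03;-0.1 1.5 0 0;0 1.2 0 0;0 0.6 0 0;0 0 0 0")

```text
clock: 41.55
tool_pos: [360.1, 260.3, 1.3]
orientation: [-0.705, 0.707, -0.009, 0.051]
wrist_force: [0.0, 0.6, -0.0]
opening: 0.6
```

```bash
python3 - <<'E'
from h import *
print(pose()); go(357,258,-9,-.083+np.pi/2)
E
```

```text
[[  0.99   0.06   0.08 360.05]
 [ -0.08  -0.     1.   260.3 ]
 [  0.06  -1.     0.     1.26]
 [  0.     0.     0.     1.  ]]
delta cm [-0.35  1.01 -0.26] twist -0.001953760217228817
```

jog_arm(steps="-0.4 0.5 -0.25 0;0 0.4 0 0;0 0.3 0 0;0 0 0 0", gripper=0.4)

```text
clock: 42.05
tool_pos: [357.0, 258.1, -11.3]
orientation: [-0.706, 0.707, -0.009, 0.051]
wrist_force: [-0.1, 0.5, -0.7]
opening: 0.403
```

```bash
python3 - <<'E'
from h import *
print(pose()[:3,3],robot.read_state()["wrist_force"]); go(357,258,-10.5)
E
```

```text
[356.97 258.14 -11.34] [-0.1   0.49 -0.71]
delta cm [ 0.01 -0.08 -0.01] twist 0
```

jog_arm(steps="0 -0.05 0 0;0 0 0 0;0 0 0 0;0 0 0 0;0 0 0 0;0 0 0 0", gripper=0)

```text
clock: 42.8
tool_pos: [357.4, 258.3, -10.4]
orientation: [-0.706, 0.707, -0.008, 0.052]
wrist_force: [0.5, -0.4, -0.4]
opening: 0.147
```

jog_arm(steps="0 -1 0 0;0 -2 0 0;0 -2 0 0;0 0 0 0")

```text
clock: 43.3
tool_pos: [354.3, 258.6, 42.3]
orientation: [-0.706, 0.706, -0.008, 0.052]
wrist_force: [-0.3, 0.0, -0.4]
opening: 0.145
```

jog_arm(steps="0 -5 0 0;0 -5 0 0;0 -5 0 0;0 -3 0 0;0 0 0 0")

```text
clock: 43.92
tool_pos: [341.2, 258.4, 223.9]
orientation: [-0.705, 0.707, -0.01, 0.05]
wrist_force: [0.9, 0.6, -0.8]
opening: 0.145
```

```bash
python3 - <<'E'
from h import *
print(pose()); go(410,-50,230,.155+np.pi/2)
E
```

```text
[[  0.99   0.06   0.09 341.16]
 [ -0.09  -0.01   1.   258.44]
 [  0.06  -1.    -0.   223.94]
 [  0.     0.     0.     1.  ]]
delta cm [  9.51  -0.04 -30.14] twist -0.240550664621199
```

jog_arm(steps="1.6 0 -5 0;1.6 0 -5 0;1.6 0 -5 0;1.6 0 -5 0;1.6 0 -5 0;1.5 0 -5 0;0 0 0 -0.12;0 0 0 -0.12")

```text
clock: 44.92
tool_pos: [405.5, -57.0, 211.8]
orientation: [-0.704, 0.706, 0.069, -0.045]
wrist_force: [0.6, -0.2, -0.1]
opening: 0.142
```

```bash
cat > sp.py <<'E'
from h import *
import sys
z=float(sys.argv[1]);T=pose();s=robot.read_state()
o=(T@[26.8,-10.4,0,1])[:3]; print("origin",o,"yaw",np.arctan2(T[1,0],T[0,0]),"tcp",T[:3,3],"y",T[:3,1],"f",s["wrist_force"],s["opening"])
go(*(T[:3,3]+np.array([441.8,-46,z])-np.array([o[0],o[1],T[2,3]])),.155+np.pi/2)
E
python3 sp.py 80
```

```text
origin [431.6  -52.68 223.07] yaw 0.16240389169042985 tcp [405.52 -57.01 211.78] y [ 0.03  0.   -1.  ] f [ 0.56 -0.2  -0.15] 0.14198722003828473
delta cm [ 0.67 13.21  0.56] twist 0.007227125747919061
```

jog_arm(steps="0.4 2.5 0.5 0;0 3 0 0;0 3 0 0;0 3 0 0;0 1 0 0;0 0 0 0")

```text
clock: 45.68
tool_pos: [405.6, -48.9, 72.4]
orientation: [0.707, -0.703, -0.063, 0.05]
wrist_force: [-1.1, 1.0, -0.9]
opening: 0.141
```

```bash
python3 sp.py 50
```

```text
origin [431.87 -44.7   83.35] yaw 0.16082807957161088 tcp [405.61 -48.91  72.44] y [ 0.02  0.01 -1.  ] f [-1.1   0.99 -0.88] 0.14072653174948657
delta cm [ 0.92  2.26 -0.3 ] twist 0.005908096901963811
```

jog_arm(steps="0.9 0.5 -0.3 0;0 0.8 0 0;0 0.6 0 0;0 0 0 0")

```text
clock: 46.18
tool_pos: [416.7, -51.0, 54.8]
orientation: [0.706, -0.703, -0.064, 0.049]
wrist_force: [0.1, 0.2, -0.0]
opening: 0.144
```

```bash
python3 sp.py 37
```

```text
origin [442.92 -46.72  65.75] yaw 0.161015374843332 tcp [416.7  -50.96  54.77] y [ 0.02  0.01 -1.  ] f [ 0.11  0.24 -0.01] 0.144215225868183
delta cm [-0.14  1.77  0.09] twist 0.006062861170017753
```

jog_arm(steps="-0.1 0.6 0.1 0;0 0.5 0 0;-0.05 0.3 0 0;0 0.2 0 0;0 0 0 0")

```text
clock: 46.8
tool_pos: [415.4, -50.1, 38.1]
orientation: [0.706, -0.704, -0.065, 0.049]
wrist_force: [-0.1, 1.4, -0.5]
opening: 0.143
```

```bash
python3 sp.py 35
```

```text
origin [441.58 -45.88  49.06] yaw 0.16107387633777556 tcp [415.36 -50.12  38.06] y [ 0.02  0.01 -1.  ] f [-0.14  1.4  -0.46] 0.14320652978682985
delta cm [ 0.01  0.31 -0.02] twist 0.0061138352409420005
```

jog_arm(steps="0 0.15 0 0;0 0.1 0 0;0 0.1 0 0;0 0 0 0")

```text
clock: 47.3
tool_pos: [415.9, -50.4, 35.7]
orientation: [0.706, -0.704, -0.065, 0.049]
wrist_force: [-1.9, 0.4, 1.9]
opening: 0.15
```

jog_arm(steps="0 0.05 0 0;0 0 0 0")

```text
clock: 47.55
tool_pos: [416.0, -50.4, 35.6]
orientation: [0.706, -0.704, -0.065, 0.049]
wrist_force: [-1.7, -0.9, 2.5]
opening: 0.143
```

jog_arm(steps="0 0 0 0;0 0 0 0;0 0 0 0;0 -1 0 0;0 -2 0 0;0 -3 0 0;0 -4 0 0;0 -4 0 0", gripper=0.21)

```text
clock: 48.55
tool_pos: [410.5, -50.1, 178.2]
orientation: [0.707, -0.703, -0.063, 0.051]
wrist_force: [0.6, -0.4, -0.3]
opening: 0.212
```

```bash
python3 - <<'E'
from h import *
print(pose()); go(425,-120,260)
E
```

```text
[[  0.99   0.02  -0.16 410.49]
 [  0.16   0.01   0.99 -50.07]
 [  0.02  -1.     0.   178.22]
 [  0.     0.     0.     1.  ]]
delta cm [ 0.45 -8.21 -7.1 ] twist 0
```

jog_arm(steps="2.5 -2.4 1.3 0;2.5 -2.4 1.3 0;2.5 -2.4 1.3 0;0 0 0 0")

```text
clock: 49.05
tool_pos: [480.5, 0.5, 261.5]
orientation: [0.705, -0.704, -0.066, 0.047]
wrist_force: [0.4, -0.2, -1.2]
opening: 0.207
```

```bash
python3 - <<'E'
from h import *
print(pose()[:3,3]);wsnap("w14",1)
im=cv2.imread("pics/w14_raw.png"); K,C=cam("wrist",np.load("pics/w14.npy"))
u=[proj(K,C,np.array([x,y,50])) for x,y in((340,190),(340,-120),(520,190),(520,-120))];u=np.array(u);print(u)
a=np.maximum(u.min(0),0).astype(int);b=np.minimum(u.max(0),[560,420]).astype(int)
f=min(800/(b-a)[0],600/(b-a)[1]);print(a,b,f)
cv2.imwrite("pics/c14.png",cv2.resize(im[a[1]:b[1],a[0]:b[0]],None,fx=f,fy=f,interpolation=cv2.INTER_CUBIC))
E
```

```text
[480.54   0.47 261.45]
[[463.58  86.36]
 [193.91  37.08]
 [415.69 229.18]
 [185.02 193.49]]
[185  37] [463 229] 2.8776978417266186
```

View pics/c14.png

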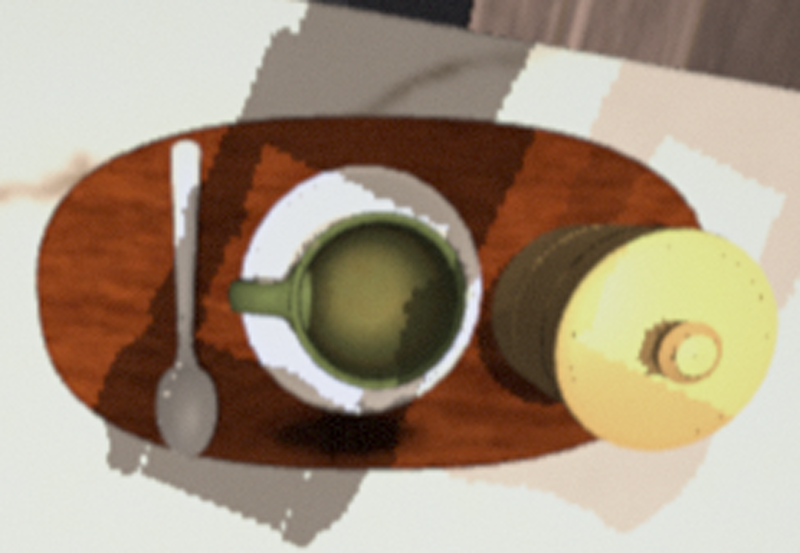

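```bash
python3 - <<'E'
from b import *
f=2.87770;k=1.42
g=lambda ps:[((185+u/f)*k,(37+v/f)*k) for u,v in ps]
bd=g([(37,280),(45,230),(80,180),(140,145),(230,122),(360,116),(480,120),(560,132),(640,165),(690,205),(45,330),(75,390),(110,425),(250,461),(330,467),(430,467),(520,458),(590,441)])
b=fitboard([("w14",bd)])
sau=circ("w14",g([(242,290),(482,290),(362,166),(362,413)]),58.5)
cup=circ("w14",g([(291,298),(466,298),(378,211),(378,388)]),99)
lid=circ("w14",g([(555,340),(777,340),(666,228),(666,451)]),148)
K,C=cam("wrist",np.load("pics/w14.npy"));P=lambda q,z:ray(K,C,q[0]/k,q[1]/k,z)
e,t,m=[P(g([q])[0],z) for q,z in(((185,142),48),((190,457),50),((184,300),55))]
c=lambda p:(lambda d:np.array([d@[np.cos(b[2]),np.sin(b[2])],d@[-np.sin(b[2]),np.cos(b[2])]]))(np.array(p[:2])-b[:2])
for n,p in(("end",e),("tip",t),("mid",m),("saucer",sau),("cup",cup),("lid",lid)): print(n,c(p))
print("len",np.hypot(*(t-e)),"yaw rel",np.arctan2(*(t-e)[::-1])-b[2]); h=P(g([(231,296)])[0],90);print("handle yaw rel",np.arctan2(*(h-cup[:2])[::-1])-b[2]+np.pi/2)
E
```

```text
board x y th n [429.72  33.54   0.15   2.37] rms 0.934445376553833
[-0.53 -0.13  0.46  0.28 -0.47 -1.75 -1.11 -0.18 -0.38  0.15 -1.04  0.02
  2.29 -0.69 -1.17 -1.26 -0.79  0.22]
circle [426.44  26.67  49.66] [-0.06 -0.06  0.06  0.06]
circle [425.06  28.81  31.99] [ 0.19  0.18 -0.19 -0.18]
circle [419.4  114.65  35.18] [-0.13 -0.13  0.14  0.13]
end [-62.43 -79.29]
tip [ 68.68 -79.75]
mid [ -0.93 -80.33]
saucer [-4.25 -6.32]
cup [-5.3  -3.99]
lid [ 1.68 81.75]
len 131.11164737187596 yaw rel -0.0035275354407769133
handle yaw rel -0.012893260786299043
```

```bash
python3 -c "
from rig import robot
print(robot.close_job())"
```

```text
the job is handed in; nothing more can be done
None
```

I laid the board in the order asked and handed the job in at about 49 s of the 128 s. The cup went into the saucer, then the canister to its left, the lid on the canister, and the spoon to the right with its bowl end away. I had no sign of contact with the timer, candle or little bowl, but I did not look at them again at the end. The gripper was well clear and touching nothing.

**Last picture** (positions good to about 2–3 mm):

| Item | What the picture showed |
|---|---|
| Lid | centred within about 1.5 mm of the canister, which stands about 2 mm off the middle line with about a 5 mm gap to the saucer |
| Cup handle | points right along the board, within 0.02 rad |
| Spoon | square across the board, centre about 3 mm off the middle line, handle edge about 18 mm from the saucer's edge |
| Saucer | not moved, within the measuring error |

**Less certain or not exact:**
- **Cup:** three views put its axis 2–3.5 mm from the well's centre, at the limit of the clearance. It touched down at the height of the well floor, so I take it as seated, but the pictures do not settle that.
- **Spoon:** its bowl tip reaches the board's edge, perhaps 1–2 mm past it.

**Problems on the way:**
- **Fingertips:** a touch on the worktop showed them about 38 mm shorter than described. That is why my first grasp at the cup closed on nothing. I corrected for it from then on.
- **Tool tilt:** the last joint reached its range limit once, during the move to the canister, and tilted the tool by up to 5°. I turned most of it out. A tilt of up to about 5° stayed through the canister and lid work.

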